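# Make up the mechanical and the electrical service kits

### The arm

A 6-joint arm with a two-finger parallel gripper is mounted at the origin on the work surface. World frame = base frame: x ahead of the robot, y to its left, z up, the work surface at z = 0. Lengths are in mm, angles in rad, forces in N, time in s.
With the tool pointing down it reaches from about 275 to 1000 mm from the base axis. Payload 8.4 kg.
Tool frame: the origin (TCP) lies at the very end of the fingers, on their centre line; the grasp point (between the pads) lies 19 mm behind it (r.tcp_to_grasp is the distance from the TCP to the grasp point, in mm); z points along the fingers, y is the line along which they close (so a half turn about z gives the same grasp; the last joint's range is limited). The gripper opens to 85 mm and grips with 20 to 120 N. Pads are 22 mm wide; open, the fingers measure 114 mm over their backs; the gripper's body (76 mm by 85 mm) begins 54 mm behind the grasp point. The pads swing forward as they close: fully open they stand 13 mm farther back than shut.
Start: joints at [-1.152, 0.353, 1.633, -0, 1.155, -0.002], TCP at [255.306, -570.48, 231.281] pointing down, gripper open.
Joint ranges: [-2.63, 2.63], [-0.92, 2.1], [0.06, 2.66], [-1.3, 4.44], [0, 2.69], [-3.02, 3.02]. Speed limits (rad/s): [2.22, 2.22, 2.79, 3.14, 3.14, 3.14].

### API

Orientations are given as [roll, pitch, yaw] about the fixed x, y, z axes, in that order (R = Rz(yaw) Ry(pitch) Rx(roll)).
In Python, from rig import r gives the robot as it stands. The module is installed in compiled form; this text tells all that it offers.
- The arm moves only by the tool play_rows, never from a script. Its argument "rows" is a list of rows, each an object with "dp": the shift along the tool's x, y, z in units of 40 mm (1.0 is 40 mm), a list of three; "turn": the turn, a rotation vector about the tool's x, y, z in units of 6 degrees (1.0 is 6 degrees), a list of three; "fingers": the closure, from 0 (fully open) to 1 (shut). In form: [{"dp": [tx, ty, tz], "turn": [wx, wy, wz], "fingers": fingers}, ...]. A call has 1 to 5 rows; each row shifts and turns the commanded pose from where the row before left it, along the tool's axes as they then stand; what a row does not reach is not made up. A row lasts 1/12 s, in which the tool goes at most 41.7 mm and 7.16 degrees, less where a joint would pass 70% of its speed; a pose out of reach is approached as far as the arm can. A call is refused whole if a number of a shift passes 1 or a number of a turn 1, either way. A call with a gripper value outside its range is refused whole. The fingers move at their own pace and stop on an object; "force" is the grip in N (left out, the last holds). Time passes only in rows, so rows that do not move let the fingers close. It gives the time, the measured TCP pose, the force, the opening and the grip force at its end, in the units of the state.
- r.sense(): the state, without advancing time (a new reading comes with each control period).
- r.grab_frame(name): name is "scene" or "top"; returns a dict with "pixels" (400x640x3 uint8, red, green, blue), "fx", "fy", "cx", "cy" (pixels), "dist" ([k1, k2, p1, p2, k3] as OpenCV has them; the pictures are not rectified), "pose" (4x4, takes a point from camera to world coordinates). Camera axes: x right, y down, z forward; pixel columns grow to the right and rows downward; lengths in mm; the calibration is good to about 2 mm. A picture is of the moment at which its call begins. There is no depth.
- r.sign_off(): hands the job in; it is judged then, once.
The state is a dict: "clock": time; "qpos": joint angles; "qvel": joint speeds; "joint_efforts": joint torques, N m; "eef_pos": TCP position; "tcp_rot": TCP orientation; "contact_force": force on the tool from outside, world axes, zero at the start; "wrist_torque": the same for the moment, N m; "opening": opening from 0.0 (shut) to 1.0 (fully open); "grasp_force": force on a finger pad.
Only numpy, scipy, OpenCV 4.12 (cv2) and the standard library are available. Lean on these libraries where they do the work, as an engineer would, in place of code of your own. Each camera call takes 0.05 s, during which the arm holds its last target. There are 200 camera calls.

### The job

Make up the two service kits from the stock on the bench: the green bearing block and the white-and-green grease tin go in the red tray, the black contactor and the yellow emergency-stop box with its red button go in the blue tray, each standing upright on the tray's floor. Leave room, and only when all four parts are in, fill the gap left in the blue tray with the pink foam brick, standing upright on the floor too, so that nothing can shift. Leave the brown roll of tape where it stands.

Things in the scene. Friction and masses are not known exactly. Their poses are not given: they have to be found in the camera images.
- bearing_mid (a point): Green cast pillow-block bearing, standing on its foot: foot 80 mm along x, 36 mm along y, 14 mm high; above it a round housing (58 mm diameter about a level axis along y, 36 mm thick, with a steel ring and black bore showing on both y faces) up to 64 mm. About 0.4 kg. Point: its middle, 32 mm above its underside. z up. Hold it across y (36 mm) by the housing.
- tin_mid (a point): Round grease tin, white with a green band and a steel lid, 52 mm diameter, 64 mm tall, upright, about 0.2 kg. Point: its middle, 32 mm above its underside. z up.
- contactor_mid (a point): Black electrical contactor block with a grey top panel, a grey band near its foot and six small brass screws on top: 45 mm along x, 48 mm along y, 64 mm tall, about 0.3 kg. Point: its middle, 32 mm above its underside. z up.
- estop_mid (a point): Emergency-stop station: yellow box 46 x 46 mm along x and y and 48 mm high, on top a red mushroom button 38 mm across, 64 mm in all, about 0.18 kg. Hold it by the yellow box. Point: its middle, 32 mm above its underside. z up.
- foam_mid (a point): Pink packing-foam brick, stiff, 40 mm along x, 50 mm along y, 60 mm tall, about 30 g. Point: its middle, 30 mm above its underside. z up.
- red_tray: Shallow open red tray, fixed to the bench: outside 160 mm along its x by 74 mm along y, walls 4 mm thick, 15 mm high, floor 4 mm thick (inside 152 x 66 mm). Origin: centre of its underside; z up. Takes bearing and tin in line along x with 20 mm to spare; hold things across the tray's y by their upper half and the fingers clear its walls.
- blue_tray: Shallow open blue tray, fixed to the bench: outside 160 mm along its x by 74 mm along y, walls 4 mm thick, 15 mm high, floor 4 mm thick (inside 152 x 66 mm). Origin: centre of its underside; z up. Takes contactor, emergency-stop box and foam in line, their x along its x, in any sequence, with 21 mm to spare; hold things across the tray's y by their upper half and the fingers clear its walls.
- tape_mid (a point): Brown roll of packing tape standing flat on the bench among the stock, 70 mm diameter, 48 mm tall, open in the middle. Not part of any kit: to be left alone. Point: its middle, 24 mm above its underside.
Not all that is in view belongs to the job. Of the things that look like the part that bears foam_mid, take the one that is farthest to the robot's right at the start.

How it is judged (in metres and radians):
On the way, in this order (a step that is already met when the one before it is completed fails the run):
1. the bearing and the tin stand in the red tray, the contactor and the emergency-stop box in the blue one, while the foam brick is not yet in (x of bearing_mid in the frame of red_tray between -0.07 and 0.07 m and y of bearing_mid in the frame of red_tray between -0.03 and 0.03 m and z of bearing_mid in the frame of red_tray between 0.031 and 0.041 m and angle between each of bearing_mid, tin_mid, contactor_mid, estop_mid's own z axis and vertical below 0.12 rad and x of tin_mid in the frame of red_tray between -0.07 and 0.07 m and y of tin_mid in the frame of red_tray between -0.03 and 0.03 m and z of tin_mid in the frame of red_tray between 0.031 and 0.041 m and x of contactor_mid in the frame of blue_tray between -0.07 and 0.07 m and y of contactor_mid in the frame of blue_tray between -0.03 and 0.03 m and z of contactor_mid in the frame of blue_tray between 0.031 and 0.041 m and x of estop_mid in the frame of blue_tray between -0.07 and 0.07 m and y of estop_mid in the frame of blue_tray between -0.03 and 0.03 m and z of estop_mid in the frame of blue_tray between 0.031 and 0.041 m and not ((x of foam_mid in the frame of blue_tray between -0.07 and 0.07 m and y of foam_mid in the frame of blue_tray between -0.03 and 0.03 m and z of foam_mid in the frame of blue_tray between 0.029 and 0.039 m and angle between foam_mid's own z axis and vertical below 0.12 rad))), for 0.2 s.
2. the foam brick fills the gap in the blue tray (x of bearing_mid in the frame of red_tray between -0.07 and 0.07 m and y of bearing_mid in the frame of red_tray between -0.03 and 0.03 m and z of bearing_mid in the frame of red_tray between 0.031 and 0.041 m and angle between each of bearing_mid, tin_mid, contactor_mid, estop_mid, foam_mid's own z axis and vertical below 0.12 rad and x of tin_mid in the frame of red_tray between -0.07 and 0.07 m and y of tin_mid in the frame of red_tray between -0.03 and 0.03 m and z of tin_mid in the frame of red_tray between 0.031 and 0.041 m and x of contactor_mid in the frame of blue_tray between -0.07 and 0.07 m and y of contactor_mid in the frame of blue_tray between -0.03 and 0.03 m and z of contactor_mid in the frame of blue_tray between 0.031 and 0.041 m and x of estop_mid in the frame of blue_tray between -0.07 and 0.07 m and y of estop_mid in the frame of blue_tray between -0.03 and 0.03 m and z of estop_mid in the frame of blue_tray between 0.031 and 0.041 m and x of foam_mid in the frame of blue_tray between -0.07 and 0.07 m and y of foam_mid in the frame of blue_tray between -0.03 and 0.03 m and z of foam_mid in the frame of blue_tray between 0.029 and 0.039 m), for 0.2 s.
At the end, for the whole second after the job is handed in: Bearing and tin in the red tray; contactor, emergency-stop box and foam in the blue: each middle within 70 mm of the tray's middle along its length and 30 mm across, upright within 0.12 rad, underside within 5 mm of the tray's floor; all at rest (all of step 2 and linear speed of each of bearing, tin, contactor, estop, foam below 0.02 m/s and angular speed of each of bearing, tin, contactor, estop, foam below 0.2 rad/s); the robot touches nothing.
It fails at once if the roll of tape is moved by more than 30 mm (distance of tape_mid from where it was at the start of the episode above 0.03 m).
It also fails if it takes over 141 s, if anything falls off the work surface, if the arm or the gripper's body presses on something with over 40 N, if the wrist force passes 120 N, or if a joint passes its speed limit or range.

## Working session

There is one attempt and no reset: what is moved stays moved. The work goes in short steps, Python scripts to look and compute and a tool call to move; the robot and the scene stay as the last step left them, time stands still between calls to the robot, and variables do not carry over. Pictures are saved under pics/ and viewed, at most 14 in all, crops included, and the job is handed in when it is done.

Besides the shell and the picture viewer there is one more tool, called after ">>>" as name(argument=value, ...), one argument or row to a line, values as JSON. play_rows: Moves the arm, as the interface text tells. Its arguments: {"type":"object","properties":{"rows":{"type":"array"},"force":{"type":"number"}},"required":["rows"]}

```bash
mkdir -p pics; cat > h.py <<'E'
import numpy as np, cv2
from rig import r
def snap(name, tag):
    f=r.grab_frame(name); np.savez(f'pics/{tag}.npz', **{k:np.array(v) for k,v in f.items()})
    cv2.imwrite(f'pics/{tag}.png', f['pixels'][:,:,::-1]); return f
def load(tag): return dict(np.load(f'pics/{tag}.npz'))
def ray(f,uv):
    K=np.array([[f['fx'],0,f['cx']],[0,f['fy'],f['cy']],[0,0,1]],float)
    p=cv2.undistortPoints(np.array(uv,float).reshape(-1,1,2),K,np.array(f['dist'],float))[:,0]
    P=np.array(f['pose']); d=np.c_[p,np.ones(len(p))]@P[:3,:3].T; return P[:3,3],d
def onz(f,uv,z):
    o,d=ray(f,uv); return o+d*((z-o[2])/d[:,2])[:,None]
E
python3 - <<'E'
from h import *
for n in('top','scene'):
    f=snap(n,n+'0'); print(n,f['fx'],f['cx'],np.round(f['pose'],2).tolist())
print(r.sense(),r.tcp_to_grasp)
E
```

```text
top 373.8860340943324 323.99926697148055 [[0.02, -0.98, 0.19, 413.47], [-1.0, -0.02, 0.0, 25.01], [-0.0, -0.19, -0.98, 897.03], [0.0, 0.0, 0.0, 1.0]]
scene 425.6644147338323 323.2526388510775 [[0.49, 0.47, -0.73, 1285.15], [0.87, -0.25, 0.43, -380.35], [0.02, -0.85, -0.53, 554.98], [0.0, 0.0, 0.0, 1.0]]
{'clock': 0.1, 'qpos': array([-1.15242564e+00,  3.53602299e-01,  1.63404182e+00,  1.71158488e-05,
        1.15520811e+00, -2.42725435e-03]), 'qvel': array([-0.00088914, -0.00189961, -0.00281522,  0.00019727, -0.0002916 ,
       -0.00148135]), 'joint_efforts': array([-7.97502685e-05, -6.06352758e+01, -3.42820430e+01, -3.62385424e-05,
        3.95314128e-03,  3.24517612e-05]), 'eef_pos': array([ 255.12388464, -570.09713276,  230.62981598]), 'tcp_rot': array([-3.14033313e+00, -1.87074536e-05,  4.20791008e-01]), 'contact_force': array([ 0.06361482, -0.157006  , -0.86130519]), 'wrist_torque': array([-0.00310374,  0.01110976,  0.02036784]), 'grasp_force': 0.0, 'opening': 1.0012069775890504} 18.700000000000003
```

View pics/top0.png

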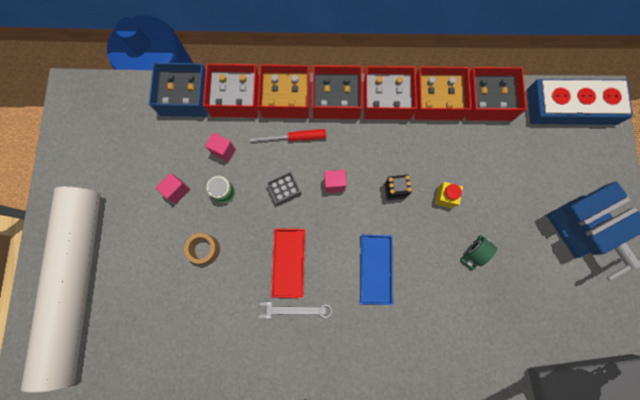

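View pics/scene0.png

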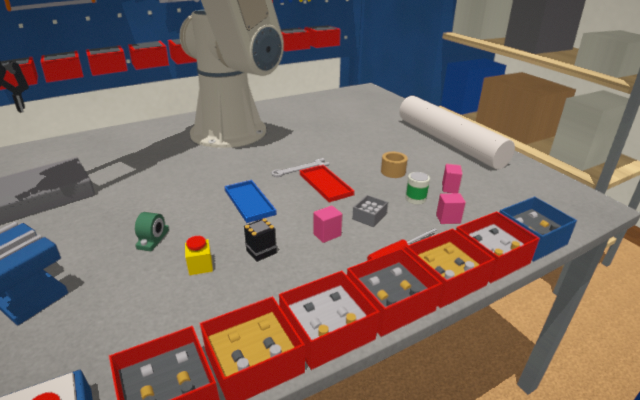

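Candidates for the foam in the top view: pink bricks at (172,188), (220,147) and (335,181). The image's right is −y, the robot's right, so (335,181) is the one meant. I'll confirm that in an enlarged crop.

```bash
python3 - <<'E'
from h import *
f=load('top0'); c=f['pixels'][130:310,150:350,::-1]; 
c1=cv2.resize(c,None,fx=4,fy=4,interpolation=cv2.INTER_CUBIC)[:600]
c=f['pixels'][160:280,320:510,::-1]; c2=cv2.resize(c,None,fx=4.2,fy=4.2,interpolation=cv2.INTER_CUBIC)
cv2.imwrite('pics/c1.png',c1[:, :800]);cv2.imwrite('pics/c2.png',c2[:600,:800])
for n,uv,z in [('foamR',(335,181),60),('foam2',(172,188),60),('foam3',(220,147),60),('tin',(219,185),64),('cont',(400,184),64),('est',(453,191),64),('bear',(480,250),50),('tape',(201,249),48),('red',(288,263),15),('blue',(376,269),15)]:
    print(n,onz(f,[uv],z).round(0))
E
```

```text
foamR [[638.   4.  60.]]
foam2 [[615. 379.  60.]]
foam3 [[716. 276.  60.]]
tin [[623. 270.  64.]]
cont [[ 632. -145.   64.]]
est [[ 618. -265.   64.]]
bear [[ 485. -323.   50.]]
tape [[478. 305.  48.]]
red [[451. 111.  15.]]
blue [[440. -94.  15.]]
```

View pics/c1.png

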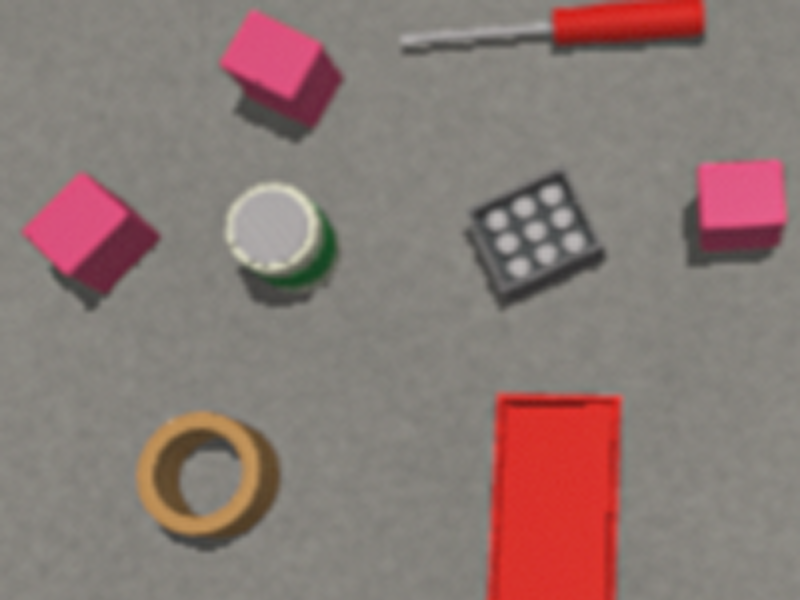

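View pics/c2.png

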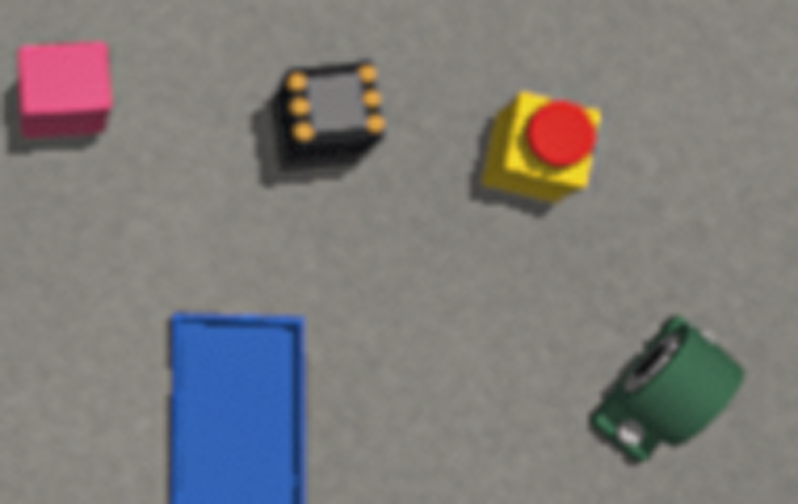

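The crop (bright top at (740,200), full-frame (335,180)) confirms the lone pink brick right of the black multi-cell block is the one furthest to the robot's right. Next I'll measure every centre and yaw.

```bash
cat >> h.py <<'E'
def blob(f,cond,uv,rad=30):
    "mask of the connected blob nearest uv"
    hsv=cv2.cvtColor(f['pixels'],cv2.COLOR_RGB2HSV).astype(int); m=cond(*np.moveaxis(hsv,2,0)).astype(np.uint8)
    w=np.zeros_like(m); cv2.circle(w,(int(uv[0]),int(uv[1])),rad,1,-1); m&=w
    n,l,s,c=cv2.connectedComponentsWithStats(m)
    i=1+np.argmax(s[1:,4]); return (l==i).astype(np.uint8)
def rect(f,m,z):
    ct=max(cv2.findContours(m,cv2.RETR_EXTERNAL,cv2.CHAIN_APPROX_NONE)[0],key=cv2.contourArea)
    P=onz(f,ct.reshape(-1,2),z)[:,:2]; (c,s,a)=cv2.minAreaRect(P.astype(np.float32))
    return np.round(c,1),np.round(s,1),round(a,1)
pink=lambda h,s,v:(h>160)&(h<178)&(s>100)
E
python3 - <<'E'
from h import *
f=load('top0')
px=lambda u,v:cv2.cvtColor(f['pixels'][v:v+1,u:u+1],cv2.COLOR_RGB2HSV)[0,0].tolist()
print('px pinktop',px(335,178),'side',px(335,190),'gr',px(482,252),'ylw',px(444,195),'redtop',px(453,191),'brass',px(408,177),'red',px(288,263),'blue',px(376,269),'tinrim',px(219,177), 'tape',px(188,250), 'lid',px(217,187))
print('foam',rect(f,blob(f,lambda h,s,v:pink(h,s,v)&(v>170),(335,181)),60))
m=blob(f,lambda h,s,v:(h>100)&(h<125)&(s>140)&(v>80),(376,269),60);print('blue',rect(f,m,12))
m=blob(f,lambda h,s,v:((h<6)|(h>174))&(s>140)&(v>80),(288,263),60);print('red',rect(f,m,12))
m=blob(f,lambda h,s,v:((h<6)|(h>174))&(s>140)&(v>80),(453,191),20);print('button',rect(f,m,62))
m=blob(f,lambda h,s,v:(h>18)&(h<38)&(s>140)&(v>180)|((h<6)|(h>174))&(s>140),(453,191),20);print('estop top',rect(f,m,48))
hsv=cv2.cvtColor(f['pixels'],cv2.COLOR_RGB2HSV)
b=((hsv[...,0]>8)&(hsv[...,0]<28)&(hsv[...,1]>110)&(hsv[...,2]>110)).astype(np.uint8); b[:172]=0;b[200:]=0;b[:,:385]=0;b[:,415:]=0
n,l,s,c=cv2.connectedComponentsWithStats(b); print('screws',c[1:].round(1).tolist(),s[1:,4]); print(onz(f,c[1:],64).round(1).tolist())
m=blob(f,lambda h,s,v:(h>55)&(h<95)&(s>80),(480,250),30);print('bearing px',m.sum(),rect(f,m,30))
m=blob(f,lambda h,s,v:(v>150)&(s<60),(219,187),20);print('tin',m.sum(),rect(f,m,64))
m=blob(f,lambda h,s,v:(h>8)&(h<24)&(s>100)&(v>120),(201,249),25);print('tape',rect(f,m,48))
E
```

```text
px pinktop [170, 153, 225] side [170, 156, 103] gr [72, 99, 100] ylw [25, 212, 125] redtop [1, 206, 217] brass [18, 162, 211] red [1, 204, 218] blue [109, 186, 181] tinrim [26, 21, 199] tape [17, 135, 136] lid [8, 6, 172]
foam (array([645.2,   4.4]), array([38.6, 49. ]), 5.3)
blue (array([441.3, -95. ]), array([ 73.3, 158. ]), 89.0)
red (array([452.5, 111.1]), array([ 73.9, 158.5]), 89.8)
button (array([ 617.1, -266.7]), array([31.7, 33.8]), 43.1)
estop top (array([ 617.6, -266.3]), array([44.7, 44.9]), 77.1)
screws [[406.9, 177.1], [390.5, 179.0], [407.9, 183.2], [390.9, 184.5], [408.9, 189.1], [392.0, 190.8]] [13 16 13 15 14 17]
[[648.9, -161.0, 64.0], [643.8, -123.2, 64.0], [634.5, -162.9, 64.0], [630.6, -123.8, 64.0], [620.6, -164.7, 64.0], [616.0, -126.1, 64.0]]
bearing px 483 (array([ 477.2, -328.7]), array([48.8, 76.9]), 49.4)
tin 416 (array([620.4, 274.3]), array([52.5, 51.2]), 46.4)
tape (array([480.8, 308.3]), array([67.6, 67.9]), 48.0)
```

```bash
python3 - <<'E'
from h import *
f=load('top0');g=load('scene0')
a=cv2.resize(f['pixels'][225:275,455:505,::-1],(400,400),interpolation=cv2.INTER_CUBIC)
b=cv2.resize(g['pixels'][205:255,127:177,::-1],(400,400),interpolation=cv2.INTER_CUBIC)
cv2.imwrite('pics/bear.png',np.hstack([a,b]))
for n,uv,rg in(('blue',(376,269),(100,125)),('red',(288,263),None)):
    c=(lambda h,s,v:(h>100)&(h<125)&(s>140)&(v>80)) if rg else (lambda h,s,v:((h<6)|(h>174))&(s>140)&(v>80))
    m=blob(f,c,uv,60); m=cv2.morphologyEx(m,cv2.MORPH_CLOSE,np.ones((5,5)))
    v,u=np.nonzero(m);P=onz(f,np.c_[u,v],12)[:,:2];w,V=np.linalg.eigh(np.cov(P.T));d=V[:,1]
    print(n,P.mean(0).round(1),np.degrees(np.arctan(d[1]/d[0])).round(2),np.sqrt(12*w).round(1))
# cross-check in the scene view: blobs projected
m=blob(g,lambda h,s,v:((h<6)|(h>174))&(s>140)&(v>80),(196,243),14);v,u=np.nonzero(m);print('button scene',onz(g,[[u.mean(),v.mean()]],60).round(1))
m=blob(g,lambda h,s,v:pink(h,s,v)&(v>190),(327,216),20);print('foam scene top',m.sum(),rect(g,m,60))
m=blob(g,lambda h,s,v:(h>100)&(h<125)&(s>140)&(v>80),(250,200),40);v,u=np.nonzero(m);print('blue scene',onz(g,[[u.mean(),v.mean()]],10).round(1))
m=blob(g,lambda h,s,v:((h<6)|(h>174))&(s>140)&(v>80),(326,183),40);v,u=np.nonzero(m);print('red scene',onz(g,[[u.mean(),v.mean()]],10).round(1))
m=blob(g,lambda h,s,v:(v>130)&(s<50),(418,179),14);print('tin scene',m.sum(),rect(g,m,64))
E
```

```text
blue [440.  -94.6] -0.56 [ 72.5 158.6]
red [451.1 111.1] -0.22 [ 73.8 159.3]
button scene [[ 617.8 -268.7   60. ]]
foam scene top 245 (array([648.2,   1.6]), array([39.6, 48.9]), 4.5)
blue scene [[452.  -98.3  10. ]]
red scene [[462.9 107.9  10. ]]
tin scene 492 (array([616.6, 273.4]), array([ 67.3, 113. ]), 53.2)
```

View pics/bear.png

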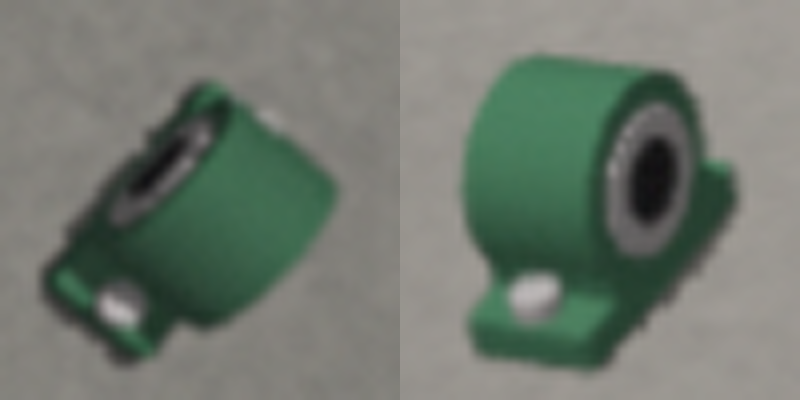

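Left: the ring face looks to +x,+y, with the bore near top (474.8,246) and the near bolt at (470,262.9). Right: the same bore at scene (158.5,227.5) and the other bolt at (143.9,241.9). I'll triangulate these.

```bash
python3 - <<'E'
from h import *
f=load('top0');g=load('scene0')
def tri(a,b):
    o1,d1=ray(f,[a]);o2,d2=ray(g,[b]);d1=d1[0];d2=d2[0]
    t=np.linalg.lstsq(np.c_[d1,-d2],o2-o1,rcond=None)[0]; p,q=o1+t[0]*d1,o2+t[1]*d2
    return ((p+q)/2).round(1),np.linalg.norm(p-q).round(1)
bore,e=tri((474.75,246),(158.5,227.5));print('bore',bore,e)
b1=onz(f,[(470,262.9)],17)[0];b2=onz(g,[(143.9,241.9)],17)[0];b2t=onz(f,[(488.5,239.4)],17)[0]
print(b1,b2,b2t)
d=b2-b1;yaw=np.arctan2(d[1],d[0]);print('dist',np.linalg.norm(d),np.degrees(yaw))
print('mid bolts',(b1+b2)/2,'from bore',bore[:2]-18*np.array([-np.sin(yaw),np.cos(yaw)]))
# foot edge, top view (left outer edge) and ring major axis
for u in([(45,275),(200,85)],[(118,215),(210,125)],[(210,328),(337,190)]):
    for z in (0,14,35,50):
        p=onz(f,[(x/8+455,y/8+225) for x,y in u],z);d=p[1]-p[0];print(u,z,np.degrees(np.arctan2(d[1],d[0])).round(1),np.linalg.norm(d).round(1))
print('screw tri tin',tri((219.0,185.5),(418,176)))
E
```

```text
bore [ 495.8 -318.6   33.8] 0.2
[ 458.03405506 -311.95054343   17.        ] [ 508.23684628 -354.14372596   17.        ] [ 513.46380768 -358.42359953   17.        ]
dist 65.57884489479775 -40.04553762084234
mid bolts [ 483.13545067 -333.0471347    17.        ] from bore [ 484.2188676  -332.37959986]
[(45, 275), (200, 85)] 0 -40.7 75.7
[(45, 275), (200, 85)] 14 -40.7 74.5
[(45, 275), (200, 85)] 35 -40.7 72.7
[(45, 275), (200, 85)] 50 -40.7 71.5
[(118, 215), (210, 125)] 0 -46.7 39.8
[(118, 215), (210, 125)] 14 -46.7 39.2
[(118, 215), (210, 125)] 35 -46.7 38.2
[(118, 215), (210, 125)] 50 -46.7 37.6
[(210, 328), (337, 190)] 0 -44.2 57.7
[(210, 328), (337, 190)] 14 -44.2 56.8
[(210, 328), (337, 190)] 35 -44.2 55.4
[(210, 328), (337, 190)] 50 -44.2 54.4
screw tri tin (array([621.7, 270. ,  65.7]), np.float64(0.2))
```

```bash
cat > plan.py <<'E'
import sys; from h import *
def ax(y): c,s=np.cos(y),np.sin(y); return np.array([[c,s,0],[s,-c,0],[0,0,-1]])
s=r.sense(); p=s['eef_pos']; y=s['tcp_rot'][2]
print('t',round(s['clock'],1),'at',p.round(1),'yaw',round(np.degrees(y),1),'open',round(float(s['opening']),2),'grip',round(float(s['grasp_force']),1),'F',s['contact_force'].round(1))
for w in sys.argv[1:]:   # x,y,z,yawdeg
    x,yy,z,a=map(float,w.split(',')); t=-(np.radians(a)-y); t=(t+np.pi/2)%np.pi-np.pi/2; y=y-t
    u=ax(y)@(np.array([x,yy,z])-p)/40; p=np.array([x,yy,z]); n=max(1,int(np.ceil(np.linalg.norm(u)/.95)))
    print(w,'turn total',round(np.degrees(t)/6,2),'| dp total',u.round(2),'n',n,'per row',(u/n).round(3))
E
python3 plan.py 483.5,-332.7,130,-41 483.5,-332.7,23,-41
```

```text
t 0.1 at [ 255.1 -570.1  230.6] yaw 24.1 open 1.0 grip 0.0 F [ 0.1 -0.2 -0.9]
483.5,-332.7,130,-41 turn total 10.85 | dp total [ 0.42 -8.22  2.52] n 10 per row [ 0.042 -0.822  0.252]
483.5,-332.7,23,-41 turn total 0.0 | dp total [0.   0.   2.68] n 3 per row [0.    0.    0.892]
```

>>> play_rows(
  rows=[
    {"dp":[0,0,0],"turn":[0,0,1],"fingers":0},
    {"dp":[0,0,0],"turn":[0,0,1],"fingers":0},
    {"dp":[0,0,0],"turn":[0,0,1],"fingers":0},
    {"dp":[0,0,0],"turn":[0,0,1],"fingers":0},
    {"dp":[0,0,0],"turn":[0,0,1],"fingers":0},
  ],
  force=40,
)

```text
clock: 0.52
eef_pos: [255.2, -570.2, 230.8]
tcp_rot: [-3.141, 0.0, -0.108]
contact_force: [-0.9, -0.7, 0.3]
opening: 1.003
grasp_force: 0.0
```

>>> play_rows(
  rows=[
    {"dp":[0,0,0],"turn":[0,0,1],"fingers":0},
    {"dp":[0,0,0],"turn":[0,0,1],"fingers":0},
    {"dp":[0,0,0],"turn":[0,0,1],"fingers":0},
    {"dp":[0,0,0],"turn":[0,0,1],"fingers":0},
    {"dp":[0,0,0],"turn":[0,0,1],"fingers":0},
  ],
)

```text
clock: 0.93
eef_pos: [255.2, -570.2, 230.9]
tcp_rot: [-3.141, 0.001, -0.632]
contact_force: [0.6, 1.0, 0.3]
opening: 0.999
grasp_force: 0.0
```

>>> play_rows(
  rows=[
    {"dp":[0,0,0],"turn":[0,0,0.85],"fingers":0},
    {"dp":[0.1,-0.82,0.25],"turn":[0,0,0],"fingers":0},
    {"dp":[0.1,-0.82,0.25],"turn":[0,0,0],"fingers":0},
    {"dp":[0.1,-0.82,0.25],"turn":[0,0,0],"fingers":0},
    {"dp":[0.1,-0.82,0.25],"turn":[0,0,0],"fingers":0},
  ],
)

```text
clock: 1.35
eef_pos: [354.0, -480.8, 190.6]
tcp_rot: [-3.141, 0.0, -0.716]
contact_force: [0.5, -0.3, -0.1]
opening: 1.0
grasp_force: 0.0
```

>>> play_rows(
  rows=[
    {"dp":[0,-0.82,0.25],"turn":[0,0,0],"fingers":0},
    {"dp":[0,-0.82,0.25],"turn":[0,0,0],"fingers":0},
    {"dp":[0,-0.82,0.25],"turn":[0,0,0],"fingers":0},
    {"dp":[0,-0.82,0.25],"turn":[0,0,0],"fingers":0},
    {"dp":[0,-0.82,0.25],"turn":[0,0,0],"fingers":0},
  ],
)

```text
clock: 1.77
eef_pos: [461.7, -356.7, 140.6]
tcp_rot: [3.142, 0.0, -0.715]
contact_force: [0.6, 0.4, -0.5]
opening: 0.999
grasp_force: 0.0
```

>>> play_rows(
  rows=[
    {"dp":[0,-0.82,0.25],"turn":[0,0,0],"fingers":0},
    {"dp":[0,0,0],"turn":[0,0,0],"fingers":0},
    {"dp":[0,0,0],"turn":[0,0,0],"fingers":0},
    {"dp":[0,0,0],"turn":[0,0,0],"fingers":0},
  ],
)

```text
clock: 2.1
eef_pos: [482.3, -333.5, 131.2]
tcp_rot: [3.141, 0.0, -0.715]
contact_force: [-0.3, -0.3, 0.2]
opening: 0.999
grasp_force: 0.0
```

```bash
python3 plan.py 483.5,-332.7,130,-41 483.5,-332.7,23,-41
```

```text
t 2.1 at [ 482.3 -333.5  131.2] yaw -40.9 open 1.0 grip 0.0 F [-0.3 -0.3  0.2]
483.5,-332.7,130,-41 turn total 0.01 | dp total [ 0.01 -0.03  0.03] n 1 per row [ 0.009 -0.034  0.029]
483.5,-332.7,23,-41 turn total 0.0 | dp total [0.   0.   2.68] n 3 per row [0.    0.    0.892]
```

>>> play_rows(
  rows=[
    {"dp":[0,-0.03,0.9],"turn":[0,0,0],"fingers":0},
    {"dp":[0,0,0.9],"turn":[0,0,0],"fingers":0},
    {"dp":[0,0,0.9],"turn":[0,0,0],"fingers":0},
    {"dp":[0,0,0],"turn":[0,0,0],"fingers":0},
    {"dp":[0,0,0],"turn":[0,0,0],"fingers":1},
  ],
)

```text
clock: 2.52
eef_pos: [481.5, -332.7, 22.4]
tcp_rot: [3.141, 0.004, -0.717]
contact_force: [0.2, 0.3, 0.4]
opening: 0.882
grasp_force: 0.0
```

>>> play_rows(
  rows=[
    {"dp":[0,0,0],"turn":[0,0,0],"fingers":1},
    {"dp":[0,0,0],"turn":[0,0,0],"fingers":1},
    {"dp":[0,0,0],"turn":[0,0,0],"fingers":1},
    {"dp":[0,0,0],"turn":[0,0,0],"fingers":1},
    {"dp":[0,0,0],"turn":[0,0,0],"fingers":1},
  ],
)

```text
clock: 2.93
eef_pos: [484.5, -333.6, 25.7]
tcp_rot: [-3.141, -0.004, -0.715]
contact_force: [-2.0, -2.1, 7.6]
opening: 0.418
grasp_force: 40.2
```

>>> play_rows(
  rows=[
    {"dp":[0,0,0],"turn":[0,0,0],"fingers":1},
    {"dp":[0,0,-0.7],"turn":[0,0,0],"fingers":1},
    {"dp":[0,0,-0.7],"turn":[0,0,0],"fingers":1},
    {"dp":[0,0,-0.7],"turn":[0,0,0],"fingers":1},
    {"dp":[0,0,-0.7],"turn":[0,0,0],"fingers":1},
  ],
)

```text
clock: 3.35
eef_pos: [483.0, -332.2, 137.3]
tcp_rot: [-3.142, -0.0, -0.715]
contact_force: [0.8, 0.1, -4.7]
opening: 0.418
grasp_force: 42.4
```

```bash
python3 plan.py 422.5,111,135,-0.2 422.5,111,28,-0.2
```

```text
t 3.4 at [ 483.  -332.2  137.3] yaw -41.0 open 0.42 grip 42.4 F [ 0.8  0.1 -4.7]
422.5,111,135,-0.2 turn total -6.8 | dp total [ -1.55 -11.08   0.06] n 12 per row [-0.129 -0.923  0.005]
422.5,111,28,-0.2 turn total 0.0 | dp total [0.   0.   2.68] n 3 per row [0.    0.    0.892]
```

>>> play_rows(
  rows=[
    {"dp":[0,0,0],"turn":[0,0,-0.97],"fingers":1},
    {"dp":[0,0,0],"turn":[0,0,-0.97],"fingers":1},
    {"dp":[0,0,0],"turn":[0,0,-0.97],"fingers":1},
    {"dp":[0,0,0],"turn":[0,0,-0.97],"fingers":1},
    {"dp":[0,0,0],"turn":[0,0,-0.97],"fingers":1},
  ],
)

```text
clock: 3.77
eef_pos: [483.2, -332.3, 136.2]
tcp_rot: [3.141, -0.001, -0.202]
contact_force: [0.5, -0.5, -5.3]
opening: 0.419
grasp_force: 42.4
```

>>> play_rows(
  rows=[
    {"dp":[0,0,0],"turn":[0,0,-0.97],"fingers":1},
    {"dp":[0,0,0],"turn":[0,0,-0.98],"fingers":1},
    {"dp":[-0.13,-0.92,0],"turn":[0,0,0],"fingers":1},
    {"dp":[-0.13,-0.92,0],"turn":[0,0,0],"fingers":1},
    {"dp":[-0.13,-0.92,0],"turn":[0,0,0],"fingers":1},
  ],
)

```text
clock: 4.18
eef_pos: [467.4, -221.0, 135.9]
tcp_rot: [3.141, -0.001, -0.005]
contact_force: [0.3, -0.4, -4.9]
opening: 0.418
grasp_force: 43.2
```

>>> play_rows(
  rows=[
    {"dp":[-0.13,-0.92,0],"turn":[0,0,0],"fingers":1},
    {"dp":[-0.13,-0.92,0],"turn":[0,0,0],"fingers":1},
    {"dp":[-0.13,-0.92,0],"turn":[0,0,0],"fingers":1},
    {"dp":[-0.13,-0.92,0],"turn":[0,0,0],"fingers":1},
    {"dp":[-0.13,-0.92,0],"turn":[0,0,0],"fingers":1},
  ],
)

```text
clock: 4.6
eef_pos: [442.0, -36.4, 136.1]
tcp_rot: [3.142, -0.001, -0.004]
contact_force: [1.1, 0.2, -5.1]
opening: 0.417
grasp_force: 43.2
```

>>> play_rows(
  rows=[
    {"dp":[-0.13,-0.92,0],"turn":[0,0,0],"fingers":1},
    {"dp":[-0.13,-0.92,0],"turn":[0,0,0],"fingers":1},
    {"dp":[-0.13,-0.92,0],"turn":[0,0,0],"fingers":1},
    {"dp":[-0.13,-0.92,0],"turn":[0,0,0],"fingers":1},
    {"dp":[0,0,0],"turn":[0,0,0],"fingers":1},
  ],
)

```text
clock: 5.02
eef_pos: [421.7, 114.6, 136.3]
tcp_rot: [-3.139, -0.002, 0.0]
contact_force: [0.2, -1.5, -4.3]
opening: 0.42
grasp_force: 42.6
```

>>> play_rows(
  rows=[
    {"dp":[0,0,0],"turn":[0,0,0],"fingers":1},
    {"dp":[0,0,0],"turn":[0,0,0],"fingers":1},
  ],
)

```text
clock: 5.18
eef_pos: [422.2, 109.4, 135.8]
tcp_rot: [3.141, -0.001, -0.002]
contact_force: [0.3, -1.2, -5.4]
opening: 0.419
grasp_force: 42.6
```

```bash
python3 plan.py 422.5,111,60,-0.2 422.5,111,29.7,-0.2; python3 - <<'E'
from h import *
g=snap('scene','s1'); f=snap('top','t1')
a=cv2.resize(g['pixels'][90:240,230:430,::-1],(800,600),interpolation=cv2.INTER_CUBIC)
cv2.imwrite('pics/s1c.png',a)
E
```

```text
t 5.2 at [422.2 109.4 135.8] yaw -0.1 open 0.42 grip 42.6 F [ 0.3 -1.2 -5.4]
422.5,111,60,-0.2 turn total 0.02 | dp total [ 0.01 -0.04  1.89] n 2 per row [ 0.003 -0.02   0.947]
422.5,111,29.7,-0.2 turn total 0.0 | dp total [0.   0.   0.76] n 1 per row [0.    0.    0.758]
```

View pics/s1c.png

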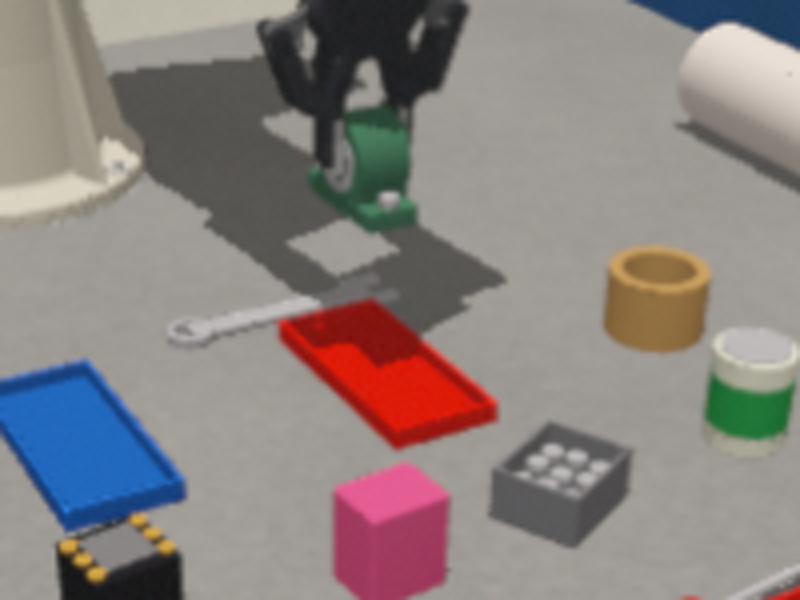

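Bearing hangs upright in the grip above the red tray (crop (375,170)). Quick check of the tray corners from this view before lowering.

```bash
python3 - <<'E'
from h import *
g=load('s1')
P=onz(g,[(x/4+230,y/4+90) for x,y in((393,432),(496,402),(283,322),(373,300))],15);print(P.round(1).tolist(),P.mean(0).round(1))
E
```

```text
[[536.3, 70.3, 15.0], [535.9, 144.8, 15.0], [379.8, 75.9, 15.0], [380.2, 145.4, 15.0]] [458.1 109.1  15. ]
```

>>> play_rows(
  rows=[
    {"dp":[0,-0.04,0.9],"turn":[0,0,0],"fingers":1},
    {"dp":[0,0,0.8],"turn":[0,0,0],"fingers":1},
    {"dp":[0,0,0.5],"turn":[0,0,0],"fingers":1},
    {"dp":[0,0,0],"turn":[0,0,0],"fingers":1},
    {"dp":[0,0,0],"turn":[0,0,0],"fingers":1},
  ],
)

```text
clock: 5.7
eef_pos: [421.9, 109.7, 46.9]
tcp_rot: [3.141, 0.003, -0.005]
contact_force: [0.7, -0.1, -4.7]
opening: 0.415
grasp_force: 42.7
```

>>> play_rows(
  rows=[
    {"dp":[0.06,0,0.2],"turn":[0,0,0],"fingers":1},
    {"dp":[0,0,0.15],"turn":[0,0,0],"fingers":1},
    {"dp":[0,0,0.07],"turn":[0,0,0],"fingers":1},
    {"dp":[0,0,0],"turn":[0,0,0],"fingers":1},
    {"dp":[0,0,0],"turn":[0,0,0],"fingers":1},
  ],
)

```text
clock: 6.12
eef_pos: [424.9, 110.9, 30.7]
tcp_rot: [-3.142, -0.0, -0.003]
contact_force: [0.1, -0.1, -4.7]
opening: 0.417
grasp_force: 42.9
```

>>> play_rows(
  rows=[
    {"dp":[0,0,0.03],"turn":[0,0,0],"fingers":1},
    {"dp":[0,0,0],"turn":[0,0,0],"fingers":1},
    {"dp":[0,0,0],"turn":[0,0,0],"fingers":0.3},
    {"dp":[0,0,0],"turn":[0,0,0],"fingers":0.3},
    {"dp":[0,0,0],"turn":[0,0,0],"fingers":0.3},
  ],
)

```text
clock: 6.53
eef_pos: [425.2, 111.1, 29.6]
tcp_rot: [-3.141, -0.001, -0.003]
contact_force: [-0.3, -0.1, -0.0]
opening: 0.702
grasp_force: 0.0
```

>>> play_rows(
  rows=[
    {"dp":[0,0,0],"turn":[0,0,0],"fingers":0.1},
    {"dp":[0,0,0],"turn":[0,0,0],"fingers":0},
    {"dp":[0,0,-0.9],"turn":[0,0,0],"fingers":0},
    {"dp":[0,0,-0.9],"turn":[0,0,0],"fingers":0},
    {"dp":[0,0,-0.9],"turn":[0,0,0],"fingers":0},
  ],
)

```text
clock: 6.95
eef_pos: [423.9, 110.7, 138.0]
tcp_rot: [3.141, 0.002, -0.003]
contact_force: [1.8, 0.3, 0.2]
opening: 1.002
grasp_force: 0.0
```

```bash
python3 plan.py 620.5,272.5,137,-0.2 620.5,272.5,26,-0.2
```

```text
t 7.0 at [423.9 110.7 138. ] yaw -0.2 open 1.0 grip 0.0 F [1.8 0.3 0.2]
620.5,272.5,137,-0.2 turn total 0.0 | dp total [ 4.9  -4.06  0.03] n 7 per row [ 0.7   -0.58   0.004]
620.5,272.5,26,-0.2 turn total 0.0 | dp total [0.   0.   2.78] n 3 per row [0.    0.    0.925]
```

>>> play_rows(
  rows=[
    {"dp":[0.7,-0.58,0],"turn":[0,0,0],"fingers":0},
    {"dp":[0.7,-0.58,0],"turn":[0,0,0],"fingers":0},
    {"dp":[0.7,-0.58,0],"turn":[0,0,0],"fingers":0},
    {"dp":[0.7,-0.58,0],"turn":[0,0,0],"fingers":0},
    {"dp":[0.7,-0.58,0],"turn":[0,0,0],"fingers":0},
  ],
)

```text
clock: 7.37
eef_pos: [566.3, 227.6, 137.5]
tcp_rot: [-3.141, -0.0, -0.003]
contact_force: [-0.3, -0.3, 0.2]
opening: 0.997
grasp_force: 0.0
```

>>> play_rows(
  rows=[
    {"dp":[0.7,-0.58,0],"turn":[0,0,0],"fingers":0},
    {"dp":[0.7,-0.58,0],"turn":[0,0,0],"fingers":0},
    {"dp":[0,0,0],"turn":[0,0,0],"fingers":0},
    {"dp":[0,0,0],"turn":[0,0,0],"fingers":0},
    {"dp":[0,0,0],"turn":[0,0,0],"fingers":0},
  ],
)

```text
clock: 7.78
eef_pos: [620.5, 272.4, 136.5]
tcp_rot: [3.141, 0.002, -0.003]
contact_force: [-0.6, 0.1, -0.1]
opening: 1.0
grasp_force: 0.0
```

>>> play_rows(
  rows=[
    {"dp":[0,0,0.9],"turn":[0,0,0],"fingers":0},
    {"dp":[0,0,0.9],"turn":[0,0,0],"fingers":0},
    {"dp":[0,0,0.9],"turn":[0,0,0],"fingers":0},
    {"dp":[0,0,0.08],"turn":[0,0,0],"fingers":0},
    {"dp":[0,0,0],"turn":[0,0,0],"fingers":0},
  ],
)

```text
clock: 8.2
eef_pos: [618.9, 271.2, 24.3]
tcp_rot: [3.139, 0.005, -0.004]
contact_force: [0.1, 0.0, 0.7]
opening: 1.001
grasp_force: 0.0
```

>>> play_rows(
  rows=[
    {"dp":[0,0,0],"turn":[0,0,0],"fingers":1},
    {"dp":[0,0,0],"turn":[0,0,0],"fingers":1},
    {"dp":[0,0,0],"turn":[0,0,0],"fingers":1},
    {"dp":[0,0,0],"turn":[0,0,0],"fingers":1},
    {"dp":[0,0,0],"turn":[0,0,0],"fingers":1},
  ],
)

```text
clock: 8.62
eef_pos: [622.9, 273.2, 29.0]
tcp_rot: [-3.14, -0.004, -0.003]
contact_force: [-1.1, -0.8, 8.1]
opening: 0.599
grasp_force: 40.9
```

```bash
python3 plan.py 621,272.5,138,-0.2 497,111,138,-0.2; python3 - <<'E'
from h import *
f=snap('top','t2')
v,u=np.nonzero(blob(f,lambda h,s,v:(h>55)&(h<95)&(s>80),(290,275),40)); print('bearing px',u.mean(),v.mean(),len(u), onz(f,[[u.mean(),v.mean()]],40))
E
```

```text
t 8.6 at [622.9 273.2  29. ] yaw -0.2 open 0.6 grip 40.9 F [-1.1 -0.8  8.1]
621,272.5,138,-0.2 turn total 0.0 | dp total [-0.05  0.02 -2.72] n 3 per row [-0.015  0.006 -0.908]
497,111,138,-0.2 turn total 0.0 | dp total [-3.09  4.05  0.  ] n 6 per row [-0.514  0.675  0.   ]
bearing px 285.3710843373494 274.64096385542166 415 [[423.69504197 113.47236275  40.        ]]
```

>>> play_rows(
  rows=[
    {"dp":[0,0,0],"turn":[0,0,0],"fingers":1},
    {"dp":[0,0,-0.9],"turn":[0,0,0],"fingers":1},
    {"dp":[0,0,-0.9],"turn":[0,0,0],"fingers":1},
    {"dp":[0,0,-0.9],"turn":[0,0,0],"fingers":1},
    {"dp":[0,0,0],"turn":[0,0,0],"fingers":1},
  ],
)

```text
clock: 9.08
eef_pos: [625.7, 274.6, 143.5]
tcp_rot: [-3.136, -0.012, -0.003]
contact_force: [2.5, 1.1, -0.9]
opening: 0.598
grasp_force: 43.3
```

>>> play_rows(
  rows=[
    {"dp":[-0.51,0.67,0],"turn":[0,0,0],"fingers":1},
    {"dp":[-0.51,0.67,0],"turn":[0,0,0],"fingers":1},
    {"dp":[-0.51,0.67,0],"turn":[0,0,0],"fingers":1},
    {"dp":[-0.51,0.67,0],"turn":[0,0,0],"fingers":1},
    {"dp":[-0.51,0.67,0],"turn":[0,0,0],"fingers":1},
  ],
)

```text
clock: 9.5
eef_pos: [517.9, 138.0, 134.9]
tcp_rot: [-3.141, -0.001, -0.003]
contact_force: [1.3, -0.4, -2.1]
opening: 0.597
grasp_force: 43.3
```

>>> play_rows(
  rows=[
    {"dp":[-0.52,0.67,0],"turn":[0,0,0],"fingers":1},
    {"dp":[0,0,0],"turn":[0,0,0],"fingers":1},
    {"dp":[0,0,0],"turn":[0,0,0],"fingers":1},
    {"dp":[0,0,0],"turn":[0,0,0],"fingers":1},
  ],
)

```text
clock: 9.83
eef_pos: [498.9, 112.4, 135.1]
tcp_rot: [-3.141, -0.002, -0.004]
contact_force: [0.4, -0.3, -1.9]
opening: 0.598
grasp_force: 43.4
```

```bash
python3 plan.py 497,111,30.5,-0.2
```

```text
t 9.8 at [498.9 112.4 135.1] yaw -0.2 open 0.6 grip 43.4 F [ 0.4 -0.3 -1.9]
497,111,30.5,-0.2 turn total -0.0 | dp total [-0.05  0.04  2.62] n 3 per row [-0.016  0.012  0.872]
```

>>> play_rows(
  rows=[
    {"dp":[-0.04,0.03,0.8],"turn":[0,0,0],"fingers":1},
    {"dp":[0,0,0.8],"turn":[0,0,0],"fingers":1},
    {"dp":[0,0,0.5],"turn":[0,0,0],"fingers":1},
    {"dp":[0,0,0.3],"turn":[0,0,0],"fingers":1},
    {"dp":[0,0,0.12],"turn":[0,0,0],"fingers":1},
  ],
)

```text
clock: 10.25
eef_pos: [496.1, 111.7, 32.6]
tcp_rot: [3.141, 0.003, -0.002]
contact_force: [-16.5, -9.2, 50.6]
opening: 0.594
grasp_force: 48.5
```

>>> play_rows(
  rows=[
    {"dp":[0,0,0.05],"turn":[0,0,0],"fingers":1},
    {"dp":[0,0,0],"turn":[0,0,0],"fingers":1},
    {"dp":[0,0,0],"turn":[0,0,0],"fingers":1},
  ],
)

```text
clock: 10.5
eef_pos: [496.5, 111.8, 32.6]
tcp_rot: [3.142, 0.001, -0.002]
contact_force: [-8.5, -0.5, 16.7]
opening: 0.602
grasp_force: 45.8
```

>>> play_rows(
  rows=[
    {"dp":[0,0,-0.05],"turn":[0,0,0],"fingers":1},
    {"dp":[0,0,0],"turn":[0,0,0],"fingers":1},
    {"dp":[0,0,0],"turn":[0,0,0],"fingers":0.25},
    {"dp":[0,0,0],"turn":[0,0,0],"fingers":0.25},
    {"dp":[0,0,0],"turn":[0,0,0],"fingers":0.25},
  ],
)

```text
clock: 10.92
eef_pos: [496.9, 111.3, 33.4]
tcp_rot: [-3.141, -0.001, -0.003]
contact_force: [-0.0, -0.2, 0.0]
opening: 0.752
grasp_force: 0.0
```

>>> play_rows(
  rows=[
    {"dp":[0,0,0],"turn":[0,0,0],"fingers":0},
    {"dp":[0,0,0],"turn":[0,0,0],"fingers":0},
    {"dp":[0,0,-0.9],"turn":[0,0,0],"fingers":0},
    {"dp":[0,0,-0.9],"turn":[0,0,0],"fingers":0},
    {"dp":[0,0,-0.9],"turn":[0,0,0],"fingers":0},
  ],
)

```text
clock: 11.33
eef_pos: [495.6, 110.9, 142.0]
tcp_rot: [3.141, 0.002, -0.003]
contact_force: [1.4, 0.1, 0.0]
opening: 1.001
grasp_force: 0.0
```

```bash
python3 plan.py 632.5,-143.6,137,7 632.5,-143.6,26,7;  python3 - <<'E'
from h import *
f=snap('top','t3');g=snap('scene','s3')
cv2.imwrite('pics/s3c.png',np.hstack([cv2.resize(g['pixels'][130:230,260:360,::-1],(400,400),interpolation=cv2.INTER_CUBIC),cv2.resize(f['pixels'][200:320,230:350,::-1],(400,400),interpolation=cv2.INTER_CUBIC)]))
E
```

```text
t 11.3 at [495.6 110.9 142. ] yaw -0.2 open 1.0 grip 0.0 F [1.4 0.1 0. ]
632.5,-143.6,137,7 turn total -1.2 | dp total [2.62 6.73 0.12] n 8 per row [0.328 0.841 0.016]
632.5,-143.6,26,7 turn total 0.0 | dp total [0.   0.   2.78] n 3 per row [0.    0.    0.925]
```

View pics/s3c.png

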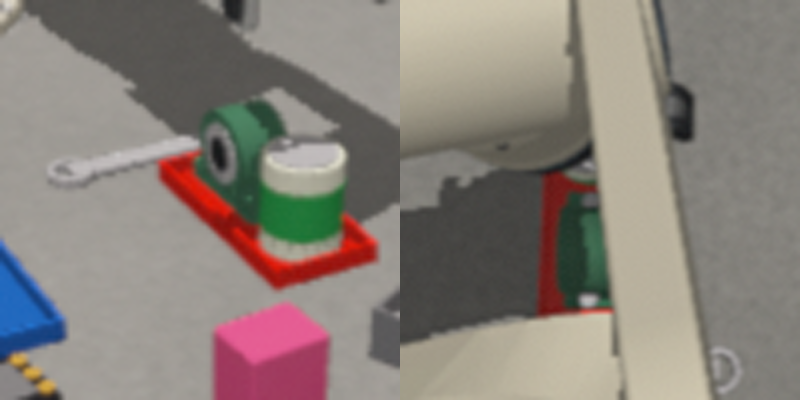

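Both parts stand upright in the red tray (bearing at left crop (235,160), tin at (303,195)). Now the contactor.

>>> play_rows(
  rows=[
    {"dp":[0,0,0],"turn":[0,0,-0.6],"fingers":0},
    {"dp":[0,0,0],"turn":[0,0,-0.6],"fingers":0},
    {"dp":[0.33,0.84,0],"turn":[0,0,0],"fingers":0},
    {"dp":[0.33,0.84,0],"turn":[0,0,0],"fingers":0},
    {"dp":[0.33,0.84,0],"turn":[0,0,0],"fingers":0},
  ],
)

```text
clock: 11.85
eef_pos: [548.2, 15.1, 141.0]
tcp_rot: [-3.142, 0.0, 0.124]
contact_force: [0.0, -0.4, 0.1]
opening: 0.996
grasp_force: 0.0
```

>>> play_rows(
  rows=[
    {"dp":[0.33,0.84,0],"turn":[0,0,0],"fingers":0},
    {"dp":[0.33,0.84,0],"turn":[0,0,0],"fingers":0},
    {"dp":[0.33,0.84,0],"turn":[0,0,0],"fingers":0},
    {"dp":[0.33,0.84,0],"turn":[0,0,0],"fingers":0},
    {"dp":[0.33,0.86,0],"turn":[0,0,0],"fingers":0},
  ],
)

```text
clock: 12.27
eef_pos: [634.4, -145.3, 140.7]
tcp_rot: [-3.141, 0.001, 0.122]
contact_force: [1.4, 1.6, -0.5]
opening: 1.001
grasp_force: 0.0
```

>>> play_rows(
  rows=[
    {"dp":[0,0,0],"turn":[0,0,0],"fingers":0},
    {"dp":[0,0,0],"turn":[0,0,0],"fingers":0},
    {"dp":[0,0,0],"turn":[0,0,0],"fingers":0},
    {"dp":[0,0,0],"turn":[0,0,0],"fingers":0},
  ],
)

```text
clock: 12.6
eef_pos: [633.2, -142.5, 140.8]
tcp_rot: [-3.141, 0.001, 0.123]
contact_force: [-0.5, 0.4, 1.0]
opening: 0.996
grasp_force: 0.0
```

```bash
python3 plan.py 633,-144.5,26,7
```

```text
t 12.6 at [ 633.2 -142.5  140.8] yaw 7.0 open 1.0 grip 0.0 F [-0.5  0.4  1. ]
633,-144.5,26,7 turn total 0.01 | dp total [-0.01  0.05  2.87] n 4 per row [-0.003  0.012  0.717]
```

>>> play_rows(
  rows=[
    {"dp":[0,0.04,0.9],"turn":[0,0,0],"fingers":0},
    {"dp":[0,0,0.9],"turn":[0,0,0],"fingers":0},
    {"dp":[0,0,0.8],"turn":[0,0,0],"fingers":0},
    {"dp":[0,0,0.25],"turn":[0,0,0],"fingers":0},
    {"dp":[0,0,0],"turn":[0,0,0],"fingers":0},
  ],
)

```text
clock: 13.02
eef_pos: [631.8, -143.6, 24.6]
tcp_rot: [-3.14, 0.005, 0.124]
contact_force: [-0.2, 0.3, -0.4]
opening: 0.999
grasp_force: 0.0
```

>>> play_rows(
  rows=[
    {"dp":[0,0,0],"turn":[0,0,0],"fingers":1},
    {"dp":[0,0,0],"turn":[0,0,0],"fingers":1},
    {"dp":[0,0,0],"turn":[0,0,0],"fingers":1},
    {"dp":[0,0,0],"turn":[0,0,0],"fingers":1},
    {"dp":[0,0,0],"turn":[0,0,0],"fingers":1},
  ],
)

```text
clock: 13.43
eef_pos: [635.9, -145.5, 29.6]
tcp_rot: [3.141, -0.004, 0.122]
contact_force: [-0.5, 0.9, 8.3]
opening: 0.555
grasp_force: 42.7
```

>>> play_rows(
  rows=[
    {"dp":[0,0,0],"turn":[0,0,0],"fingers":1},
    {"dp":[0,0,0],"turn":[0,0,0],"fingers":1},
    {"dp":[0,0,-0.9],"turn":[0,0,0],"fingers":1},
    {"dp":[0,0,-0.9],"turn":[0,0,0],"fingers":1},
    {"dp":[0,0,-0.9],"turn":[0,0,0],"fingers":1},
  ],
)

```text
clock: 13.85
eef_pos: [633.6, -145.1, 136.6]
tcp_rot: [-3.141, 0.001, 0.122]
contact_force: [1.7, 0.1, -2.9]
opening: 0.553
grasp_force: 43.1
```

```bash
python3 plan.py 394.5,-95.5,135,-0.5
```

```text
t 13.8 at [ 633.6 -145.1  136.6] yaw 7.0 open 0.55 grip 43.1 F [ 1.7  0.1 -2.9]
394.5,-95.5,135,-0.5 turn total 1.25 | dp total [-5.99 -1.19  0.04] n 7 per row [-0.856 -0.17   0.006]
```

>>> play_rows(
  rows=[
    {"dp":[0,0,0],"turn":[0,0,0.62],"fingers":1},
    {"dp":[0,0,0],"turn":[0,0,0.62],"fingers":1},
    {"dp":[-0.85,-0.17,0],"turn":[0,0,0],"fingers":1},
    {"dp":[-0.85,-0.17,0],"turn":[0,0,0],"fingers":1},
    {"dp":[-0.85,-0.17,0],"turn":[0,0,0],"fingers":1},
  ],
)

```text
clock: 14.27
eef_pos: [531.1, -123.8, 135.6]
tcp_rot: [3.141, -0.0, -0.008]
contact_force: [0.6, 0.9, -2.5]
opening: 0.555
grasp_force: 43.2
```

>>> play_rows(
  rows=[
    {"dp":[-0.85,-0.17,0],"turn":[0,0,0],"fingers":1},
    {"dp":[-0.85,-0.17,0],"turn":[0,0,0],"fingers":1},
    {"dp":[-0.85,-0.17,0],"turn":[0,0,0],"fingers":1},
    {"dp":[-0.85,-0.17,0],"turn":[0,0,0],"fingers":1},
    {"dp":[0,0,0],"turn":[0,0,0],"fingers":1},
  ],
)

```text
clock: 14.68
eef_pos: [388.8, -94.0, 134.5]
tcp_rot: [-3.14, 0.007, -0.008]
contact_force: [-1.0, 0.0, -2.5]
opening: 0.557
grasp_force: 43.2
```

>>> play_rows(
  rows=[
    {"dp":[0,0,0],"turn":[0,0,0],"fingers":1},
    {"dp":[0,0,0],"turn":[0,0,0],"fingers":1},
    {"dp":[0,0,0],"turn":[0,0,0],"fingers":1},
  ],
)

```text
clock: 14.93
eef_pos: [398.2, -96.2, 136.0]
tcp_rot: [3.141, -0.002, -0.008]
contact_force: [0.3, -0.3, -2.3]
opening: 0.555
grasp_force: 43.2
```

```bash
python3 plan.py 394.5,-95.5,32,-0.5
```

```text
t 14.9 at [398.2 -96.2 136. ] yaw -0.4 open 0.56 grip 43.2 F [ 0.3 -0.3 -2.3]
394.5,-95.5,32,-0.5 turn total 0.01 | dp total [-0.09 -0.02  2.6 ] n 3 per row [-0.031 -0.006  0.866]
```

>>> play_rows(
  rows=[
    {"dp":[-0.04,0,0.6],"turn":[0,0,0],"fingers":1},
    {"dp":[0,0,0.7],"turn":[0,0,0],"fingers":1},
    {"dp":[0,0,0.5],"turn":[0,0,0],"fingers":1},
    {"dp":[0,0,0.3],"turn":[0,0,0],"fingers":1},
    {"dp":[0,0,0],"turn":[0,0,0],"fingers":1},
  ],
)

```text
clock: 15.35
eef_pos: [394.6, -95.7, 49.2]
tcp_rot: [-3.141, 0.003, -0.007]
contact_force: [-0.4, -0.7, -2.3]
opening: 0.557
grasp_force: 43.1
```

>>> play_rows(
  rows=[
    {"dp":[0,0,0.1],"turn":[0,0,0],"fingers":1},
    {"dp":[0,0,0],"turn":[0,0,0],"fingers":1},
    {"dp":[0,0,0.1],"turn":[0,0,0],"fingers":1},
    {"dp":[0,0,0],"turn":[0,0,0],"fingers":1},
    {"dp":[0,0,0],"turn":[0,0,0],"fingers":1},
  ],
)

```text
clock: 15.77
eef_pos: [395.5, -95.9, 43.7]
tcp_rot: [3.141, -0.001, -0.008]
contact_force: [0.0, 0.0, -2.3]
opening: 0.558
grasp_force: 43.2
```

>>> play_rows(
  rows=[
    {"dp":[0,0,0.12],"turn":[0,0,0],"fingers":1},
    {"dp":[0,0,0.1],"turn":[0,0,0],"fingers":1},
    {"dp":[0,0,0.03],"turn":[0,0,0],"fingers":1},
    {"dp":[0,0,0],"turn":[0,0,0],"fingers":1},
    {"dp":[0,0,0],"turn":[0,0,0],"fingers":1},
  ],
)

```text
clock: 16.18
eef_pos: [395.2, -95.9, 33.6]
tcp_rot: [3.142, -0.0, -0.007]
contact_force: [-2.1, 0.7, 8.9]
opening: 0.557
grasp_force: 44.6
```

>>> play_rows(
  rows=[
    {"dp":[0,0,0.04],"turn":[0,0,0],"fingers":1},
    {"dp":[0,0,0],"turn":[0,0,0],"fingers":1},
  ],
)

```text
clock: 16.35
eef_pos: [395.2, -95.9, 33.5]
tcp_rot: [3.142, -0.0, -0.008]
contact_force: [-11.0, 3.5, 48.8]
opening: 0.552
grasp_force: 49.2
```

>>> play_rows(
  rows=[
    {"dp":[0,0,-0.04],"turn":[0,0,0],"fingers":1},
    {"dp":[0,0,0],"turn":[0,0,0],"fingers":1},
    {"dp":[0,0,0],"turn":[0,0,0],"fingers":0.25},
    {"dp":[0,0,0],"turn":[0,0,0],"fingers":0.25},
    {"dp":[0,0,0],"turn":[0,0,0],"fingers":0.25},
  ],
)

```text
clock: 16.77
eef_pos: [395.0, -95.8, 33.0]
tcp_rot: [-3.142, 0.0, -0.007]
contact_force: [-0.3, 0.6, 0.2]
opening: 0.75
grasp_force: 0.0
```

>>> play_rows(
  rows=[
    {"dp":[0,0,0],"turn":[0,0,0],"fingers":0},
    {"dp":[0,0,0],"turn":[0,0,0],"fingers":0},
    {"dp":[0,0,-0.9],"turn":[0,0,0],"fingers":0},
    {"dp":[0,0,-0.9],"turn":[0,0,0],"fingers":0},
    {"dp":[0,0,-0.8],"turn":[0,0,0],"fingers":0},
  ],
)

```text
clock: 17.18
eef_pos: [394.5, -95.7, 138.3]
tcp_rot: [-3.141, 0.002, -0.008]
contact_force: [1.3, 0.2, 0.3]
opening: 1.001
grasp_force: 0.0
```

```bash
python3 plan.py 617.5,-267.5,137,-12.9
```

```text
t 17.2 at [394.5 -95.7 138.3] yaw -0.4 open 1.0 grip 0.0 F [1.3 0.2 0.3]
617.5,-267.5,137,-12.9 turn total 2.08 | dp total [6.39 2.94 0.03] n 8 per row [0.799 0.368 0.004]
```

>>> play_rows(
  rows=[
    {"dp":[0,0,0],"turn":[0,0,0.7],"fingers":0},
    {"dp":[0,0,0],"turn":[0,0,0.7],"fingers":0},
    {"dp":[0,0,0],"turn":[0,0,0.68],"fingers":0},
    {"dp":[0.8,0.37,0],"turn":[0,0,0],"fingers":0},
    {"dp":[0.8,0.37,0],"turn":[0,0,0],"fingers":0},
  ],
)

```text
clock: 17.6
eef_pos: [450.4, -138.8, 137.3]
tcp_rot: [-3.141, 0.001, -0.224]
contact_force: [0.8, 1.1, 0.4]
opening: 0.997
grasp_force: 0.0
```

>>> play_rows(
  rows=[
    {"dp":[0.8,0.37,0],"turn":[0,0,0],"fingers":0},
    {"dp":[0.8,0.37,0],"turn":[0,0,0],"fingers":0},
    {"dp":[0.8,0.37,0],"turn":[0,0,0],"fingers":0},
    {"dp":[0.8,0.37,0],"turn":[0,0,0],"fingers":0},
    {"dp":[0.8,0.37,0],"turn":[0,0,0],"fingers":0},
  ],
)

```text
clock: 18.02
eef_pos: [591.2, -247.9, 136.8]
tcp_rot: [-3.141, 0.001, -0.225]
contact_force: [0.7, -0.5, 0.7]
opening: 0.999
grasp_force: 0.0
```

>>> play_rows(
  rows=[
    {"dp":[0.5,0.35,0],"turn":[0,0,0],"fingers":0},
    {"dp":[0.3,0,0],"turn":[0,0,0],"fingers":0},
    {"dp":[0,0,0],"turn":[0,0,0],"fingers":0},
    {"dp":[0,0,0],"turn":[0,0,0],"fingers":0},
    {"dp":[0,0,0],"turn":[0,0,0],"fingers":0},
  ],
)

```text
clock: 18.43
eef_pos: [617.2, -267.0, 136.7]
tcp_rot: [-3.141, 0.002, -0.225]
contact_force: [-0.1, 0.7, -0.3]
opening: 1.003
grasp_force: 0.0
```

```bash
python3 plan.py 617.5,-267.5,20,-12.9
```

```text
t 18.4 at [ 617.2 -267.   136.7] yaw -12.9 open 1.0 grip 0.0 F [-0.1  0.7 -0.3]
617.5,-267.5,20,-12.9 turn total 0.0 | dp total [0.01 0.01 2.92] n 4 per row [0.002 0.003 0.73 ]
```

>>> play_rows(
  rows=[
    {"dp":[0,0,0.9],"turn":[0,0,0],"fingers":0},
    {"dp":[0,0,0.9],"turn":[0,0,0],"fingers":0},
    {"dp":[0,0,0.8],"turn":[0,0,0],"fingers":0},
    {"dp":[0,0,0.38],"turn":[0,0,0],"fingers":0},
    {"dp":[0,0,0],"turn":[0,0,0],"fingers":0},
  ],
)

```text
clock: 18.85
eef_pos: [615.1, -266.0, 14.6]
tcp_rot: [-3.14, 0.007, -0.225]
contact_force: [-0.6, 0.6, 0.9]
opening: 1.002
grasp_force: 0.0
```

>>> play_rows(
  rows=[
    {"dp":[0,0,0],"turn":[0,0,0],"fingers":1},
    {"dp":[0,0,0],"turn":[0,0,0],"fingers":1},
    {"dp":[0,0,0],"turn":[0,0,0],"fingers":1},
    {"dp":[0,0,0],"turn":[0,0,0],"fingers":1},
    {"dp":[0,0,0],"turn":[0,0,0],"fingers":1},
  ],
)

```text
clock: 19.27
eef_pos: [619.9, -268.4, 20.6]
tcp_rot: [3.141, -0.004, -0.225]
contact_force: [0.4, -0.7, 6.3]
opening: 0.534
grasp_force: 42.6
```

>>> play_rows(
  rows=[
    {"dp":[0,0,0],"turn":[0,0,0],"fingers":1},
    {"dp":[0,0,0],"turn":[0,0,0],"fingers":1},
    {"dp":[0,0,-0.9],"turn":[0,0,0],"fingers":1},
    {"dp":[0,0,-0.9],"turn":[0,0,0],"fingers":1},
    {"dp":[0,0,-0.9],"turn":[0,0,0],"fingers":1},
  ],
)

```text
clock: 19.68
eef_pos: [618.0, -267.6, 127.9]
tcp_rot: [-3.142, 0.0, -0.225]
contact_force: [0.4, -0.6, -1.6]
opening: 0.526
grasp_force: 42.2
```

```bash
python3 plan.py 445,-95.5,135,-0.5
```

```text
t 19.7 at [ 618.  -267.6  127.9] yaw -12.9 open 0.53 grip 42.2 F [ 0.4 -0.6 -1.6]
445,-95.5,135,-0.5 turn total -2.07 | dp total [-4.36 -4.26 -0.18] n 7 per row [-0.623 -0.609 -0.025]
```

>>> play_rows(
  rows=[
    {"dp":[0,0,-0.1],"turn":[0,0,-0.7],"fingers":1},
    {"dp":[0,0,-0.1],"turn":[0,0,-0.7],"fingers":1},
    {"dp":[0,0,0],"turn":[0,0,-0.67],"fingers":1},
    {"dp":[-0.6,-0.6,0],"turn":[0,0,0],"fingers":1},
    {"dp":[-0.6,-0.6,0],"turn":[0,0,0],"fingers":1},
  ],
)

```text
clock: 20.1
eef_pos: [571.2, -219.6, 135.2]
tcp_rot: [3.141, -0.003, -0.009]
contact_force: [-0.4, 0.1, -2.3]
opening: 0.532
grasp_force: 42.4
```

>>> play_rows(
  rows=[
    {"dp":[-0.6,-0.6,0],"turn":[0,0,0],"fingers":1},
    {"dp":[-0.6,-0.6,0],"turn":[0,0,0],"fingers":1},
    {"dp":[-0.6,-0.6,0],"turn":[0,0,0],"fingers":1},
    {"dp":[-0.6,-0.6,0],"turn":[0,0,0],"fingers":1},
    {"dp":[-0.46,-0.46,0],"turn":[0,0,0],"fingers":1},
  ],
)

```text
clock: 20.52
eef_pos: [455.3, -102.4, 134.8]
tcp_rot: [-3.141, -0.0, -0.009]
contact_force: [-0.0, 0.4, -1.8]
opening: 0.531
grasp_force: 42.4
```

>>> play_rows(
  rows=[
    {"dp":[-0.3,-0.2,0],"turn":[0,0,0],"fingers":1},
    {"dp":[0,0,0],"turn":[0,0,0],"fingers":1},
    {"dp":[0,0,0],"turn":[0,0,0],"fingers":1},
    {"dp":[0,0,0],"turn":[0,0,0],"fingers":1},
    {"dp":[0,0,0],"turn":[0,0,0],"fingers":1},
  ],
)

```text
clock: 20.93
eef_pos: [446.7, -96.5, 134.6]
tcp_rot: [3.141, -0.002, -0.009]
contact_force: [-1.1, -1.2, -1.1]
opening: 0.53
grasp_force: 42.4
```

```bash
python3 plan.py 445,-95.5,24,-0.5;  python3 - <<'E'
from h import *
g=snap('scene','s4')
cv2.imwrite('pics/s4c.png',cv2.resize(g['pixels'][100:240,190:330,::-1],(560,560),interpolation=cv2.INTER_CUBIC))
E
```

```text
t 20.9 at [446.7 -96.5 134.6] yaw -0.5 open 0.53 grip 42.4 F [-1.1 -1.2 -1.1]
445,-95.5,24,-0.5 turn total -0.0 | dp total [-0.04 -0.02  2.77] n 3 per row [-0.014 -0.008  0.922]
```

View pics/s4c.png

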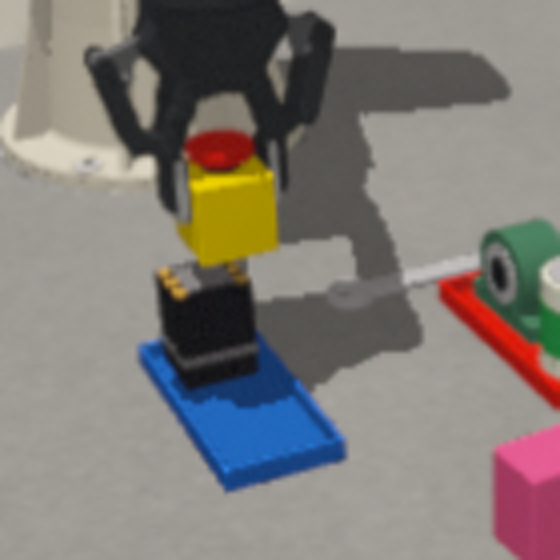

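The contactor stands upright in the blue tray (crop (210,320)) and the e-stop box hangs level above it (225,205), clear ahead of it in x. Lowering.

>>> play_rows(
  rows=[
    {"dp":[0,0,0.6],"turn":[0,0,0],"fingers":1},
    {"dp":[0,0,0.7],"turn":[0,0,0],"fingers":1},
    {"dp":[0,0,0.6],"turn":[0,0,0],"fingers":1},
    {"dp":[0,0,0.4],"turn":[0,0,0],"fingers":1},
    {"dp":[0,0,0.1],"turn":[0,0,0],"fingers":1},
  ],
)

```text
clock: 21.4
eef_pos: [444.3, -95.9, 35.6]
tcp_rot: [-3.141, 0.004, -0.009]
contact_force: [-0.8, 0.5, -0.8]
opening: 0.534
grasp_force: 42.3
```

>>> play_rows(
  rows=[
    {"dp":[0,0,0.15],"turn":[0,0,0],"fingers":1},
    {"dp":[0,0,0],"turn":[0,0,0],"fingers":1},
    {"dp":[0,0,0],"turn":[0,0,0],"fingers":1},
  ],
)

```text
clock: 21.65
eef_pos: [446.0, -96.0, 32.6]
tcp_rot: [3.141, -0.001, -0.009]
contact_force: [0.5, -0.5, -2.1]
opening: 0.535
grasp_force: 42.3
```

>>> play_rows(
  rows=[
    {"dp":[0,0,0.1],"turn":[0,0,0],"fingers":1},
    {"dp":[0,0,0.07],"turn":[0,0,0],"fingers":1},
    {"dp":[0,0,0],"turn":[0,0,0],"fingers":1},
    {"dp":[0,0,0],"turn":[0,0,0],"fingers":1},
  ],
)

```text
clock: 21.98
eef_pos: [445.5, -95.7, 25.5]
tcp_rot: [3.142, -0.0, -0.008]
contact_force: [0.4, 0.7, -1.8]
opening: 0.529
grasp_force: 42.3
```

>>> play_rows(
  rows=[
    {"dp":[0,0,0.04],"turn":[0,0,0],"fingers":1},
    {"dp":[0,0,0],"turn":[0,0,0],"fingers":1},
    {"dp":[0,0,0],"turn":[0,0,0],"fingers":1},
  ],
)

```text
clock: 22.23
eef_pos: [445.6, -95.8, 24.5]
tcp_rot: [3.141, -0.001, -0.008]
contact_force: [-3.2, 0.4, 12.5]
opening: 0.533
grasp_force: 44.1
```

>>> play_rows(
  rows=[
    {"dp":[0,0,0],"turn":[0,0,0],"fingers":0.25},
    {"dp":[0,0,0],"turn":[0,0,0],"fingers":0.25},
    {"dp":[0,0,0],"turn":[0,0,0],"fingers":0.25},
    {"dp":[0,0,0],"turn":[0,0,0],"fingers":0},
    {"dp":[0,0,0],"turn":[0,0,0],"fingers":0},
  ],
)

```text
clock: 22.65
eef_pos: [445.4, -95.8, 23.6]
tcp_rot: [-3.142, 0.0, -0.009]
contact_force: [0.1, -0.2, -0.1]
opening: 0.994
grasp_force: 0.0
```

>>> play_rows(
  rows=[
    {"dp":[0,0,-0.7],"turn":[0,0,0],"fingers":0},
    {"dp":[0,0,-0.9],"turn":[0,0,0],"fingers":0},
    {"dp":[0,0,-0.9],"turn":[0,0,0],"fingers":0},
    {"dp":[0,0,-0.4],"turn":[0,0,0],"fingers":0},
    {"dp":[0,0,0],"turn":[0,0,0],"fingers":0},
  ],
)

```text
clock: 23.07
eef_pos: [447.9, -96.3, 143.3]
tcp_rot: [3.14, -0.007, -0.009]
contact_force: [0.2, 0.8, -0.3]
opening: 0.996
grasp_force: 0.0
```

```bash
python3 plan.py 646.5,3,137,5;  python3 - <<'E'
from h import *
g=snap('scene','s5')
cv2.imwrite('pics/s5c.png',cv2.resize(g['pixels'][100:250,190:390,::-1],(800,600),interpolation=cv2.INTER_CUBIC))
E
```

```text
t 23.1 at [447.9 -96.3 143.3] yaw -0.5 open 1.0 grip 0.0 F [ 0.2  0.8 -0.3]
646.5,3,137,5 turn total -0.91 | dp total [ 5.16 -2.04  0.16] n 6 per row [ 0.86  -0.34   0.026]
```

View pics/s5c.png

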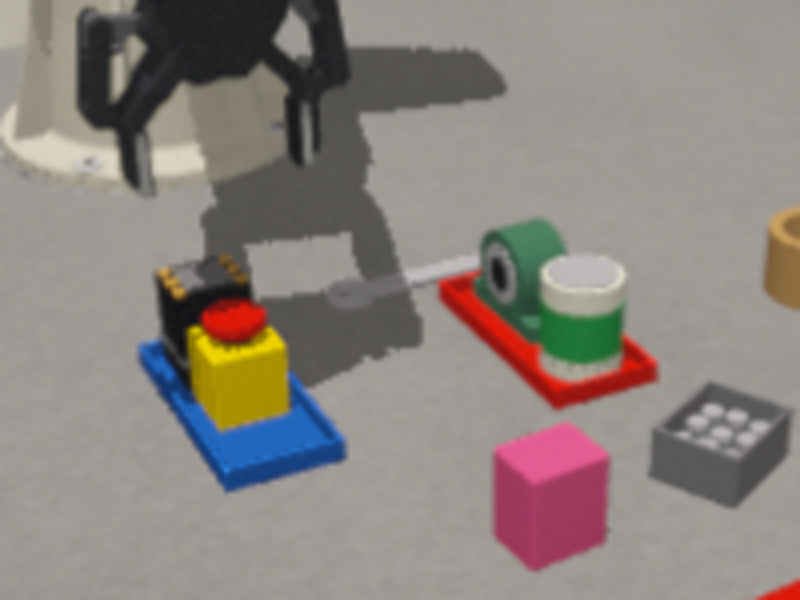

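All four parts stand upright in their trays, with the gap in the blue tray at about (280,435). Measuring the gap, then fetching the foam.

```bash
python3 - <<'E'
from h import *
g=load('s5'); q=lambda x,y,z:onz(g,[(x/4+190,y/4+100)],z)[0].round(1)
print('estop front bottom corners z4',q(226,426,4),q(289,411,4),'top z52',q(218,366,52), q(287,348,52))
print('tray front outer corners z15',q(226,470,15),q(344,438,15),'bottom z0',q(229,491,0),q(344,459,0))
E
```

```text
estop front bottom corners z4 [ 462.5 -111.4    4. ] [464.7 -71.9   4. ] top z52 [ 472.2 -116.    52. ] [471.9 -73.1  52. ]
tray front outer corners z15 [ 521.6 -133.1   15. ] [523.  -61.4  15. ] bottom z0 [ 521.  -132.4    0. ] [522.1 -61.7   0. ]
```

>>> play_rows(
  rows=[
    {"dp":[0,0,0],"turn":[0,0,-0.91],"fingers":0},
    {"dp":[0.86,-0.34,0],"turn":[0,0,0],"fingers":0},
    {"dp":[0.86,-0.34,0],"turn":[0,0,0],"fingers":0},
    {"dp":[0.86,-0.34,0],"turn":[0,0,0],"fingers":0},
    {"dp":[0.86,-0.34,0],"turn":[0,0,0],"fingers":0},
  ],
)

```text
clock: 23.53
eef_pos: [578.1, -28.7, 137.7]
tcp_rot: [-3.141, 0.003, 0.086]
contact_force: [0.9, 0.4, 0.9]
opening: 0.997
grasp_force: 0.0
```

>>> play_rows(
  rows=[
    {"dp":[0.86,-0.34,0],"turn":[0,0,0],"fingers":0},
    {"dp":[0.5,-0.34,0],"turn":[0,0,0],"fingers":0},
    {"dp":[0.36,0,0],"turn":[0,0,0],"fingers":0},
    {"dp":[0,0,0],"turn":[0,0,0],"fingers":0},
    {"dp":[0,0,0],"turn":[0,0,0],"fingers":0},
  ],
)

```text
clock: 23.95
eef_pos: [642.9, 3.5, 137.4]
tcp_rot: [-3.141, 0.003, 0.087]
contact_force: [0.1, -0.2, -0.8]
opening: 1.002
grasp_force: 0.0
```

```bash
python3 plan.py 646.5,3,24,5
```

```text
t 23.9 at [642.9   3.5 137.4] yaw 5.0 open 1.0 grip 0.0 F [ 0.1 -0.2 -0.8]
646.5,3,24,5 turn total 0.0 | dp total [0.09 0.02 2.84] n 3 per row [0.03  0.007 0.945]
```

>>> play_rows(
  rows=[
    {"dp":[0.04,0,0.7],"turn":[0,0,0],"fingers":0},
    {"dp":[0,0,0.9],"turn":[0,0,0],"fingers":0},
    {"dp":[0,0,0.8],"turn":[0,0,0],"fingers":0},
    {"dp":[0,0,0.45],"turn":[0,0,0],"fingers":0},
    {"dp":[0,0,0],"turn":[0,0,0],"fingers":0},
  ],
  force=25,
)

```text
clock: 24.37
eef_pos: [640.3, 2.9, 20.7]
tcp_rot: [-3.141, 0.009, 0.086]
contact_force: [-1.4, -0.7, 1.0]
opening: 1.004
grasp_force: 0.0
```

>>> play_rows(
  rows=[
    {"dp":[0,0,0],"turn":[0,0,0],"fingers":0},
    {"dp":[0,0,0],"turn":[0,0,0],"fingers":1},
    {"dp":[0,0,0],"turn":[0,0,0],"fingers":1},
    {"dp":[0,0,0],"turn":[0,0,0],"fingers":1},
    {"dp":[0,0,0],"turn":[0,0,0],"fingers":1},
  ],
)

```text
clock: 24.78
eef_pos: [646.7, 3.5, 27.5]
tcp_rot: [3.141, -0.003, 0.087]
contact_force: [-1.1, 0.2, 6.6]
opening: 0.581
grasp_force: 27.5
```

>>> play_rows(
  rows=[
    {"dp":[0,0,0],"turn":[0,0,0],"fingers":1},
    {"dp":[0,0,0],"turn":[0,0,0],"fingers":1},
    {"dp":[0,0,0],"turn":[0,0,0],"fingers":1},
  ],
)

```text
clock: 25.03
eef_pos: [646.7, 3.4, 27.5]
tcp_rot: [3.141, -0.003, 0.087]
contact_force: [-1.5, 0.3, 6.4]
opening: 0.581
grasp_force: 27.5
```

>>> play_rows(
  rows=[
    {"dp":[0,0,-0.6],"turn":[0,0,0],"fingers":1},
    {"dp":[0,0,-0.8],"turn":[0,0,0],"fingers":1},
    {"dp":[0,0,-0.8],"turn":[0,0,0],"fingers":1},
    {"dp":[0,0,-0.6],"turn":[0,0,0],"fingers":1},
    {"dp":[0,0,0],"turn":[0,0,0],"fingers":1},
  ],
)

```text
clock: 25.45
eef_pos: [649.0, 3.6, 144.2]
tcp_rot: [3.141, -0.009, 0.087]
contact_force: [1.0, 0.2, 0.9]
opening: 0.585
grasp_force: 26.7
```

```bash
python3 plan.py 492,-95.7,137,-0.5
```

```text
t 25.4 at [649.    3.6 144.2] yaw 5.0 open 0.58 grip 26.7 F [1.  0.2 0.9]
492,-95.7,137,-0.5 turn total 0.91 | dp total [-3.9   2.52  0.18] n 5 per row [-0.781  0.503  0.036]
```

>>> play_rows(
  rows=[
    {"dp":[0,0,0],"turn":[0,0,0.91],"fingers":1},
    {"dp":[-0.7,0.5,0],"turn":[0,0,0],"fingers":1},
    {"dp":[-0.7,0.5,0],"turn":[0,0,0],"fingers":1},
    {"dp":[-0.7,0.5,0],"turn":[0,0,0],"fingers":1},
    {"dp":[-0.7,0.5,0],"turn":[0,0,0],"fingers":1},
  ],
)

```text
clock: 25.87
eef_pos: [531.4, -75.9, 137.6]
tcp_rot: [3.142, -0.0, -0.008]
contact_force: [0.3, -0.6, 0.3]
opening: 0.582
grasp_force: 26.7
```

>>> play_rows(
  rows=[
    {"dp":[-0.6,0.4,0],"turn":[0,0,0],"fingers":1},
    {"dp":[-0.3,0.1,0],"turn":[0,0,0],"fingers":1},
    {"dp":[-0.13,0,0],"turn":[0,0,0],"fingers":1},
    {"dp":[0,0,0],"turn":[0,0,0],"fingers":1},
    {"dp":[0,0,0],"turn":[0,0,0],"fingers":1},
  ],
)

```text
clock: 26.28
eef_pos: [492.7, -94.7, 138.1]
tcp_rot: [3.142, -0.002, -0.008]
contact_force: [-0.4, -0.6, -0.4]
opening: 0.582
grasp_force: 26.7
```

>>> play_rows(
  rows=[
    {"dp":[0,0,0],"turn":[0,0,0],"fingers":1},
    {"dp":[0,0,0],"turn":[0,0,0],"fingers":1},
    {"dp":[0,0,0],"turn":[0,0,0],"fingers":1},
    {"dp":[0,0,0],"turn":[0,0,0],"fingers":1},
  ],
)

```text
clock: 26.62
eef_pos: [492.0, -94.8, 137.5]
tcp_rot: [-3.142, 0.0, -0.008]
contact_force: [1.1, -0.7, -0.6]
opening: 0.579
grasp_force: 26.7
```

```bash
python3 plan.py 492,-95.7,31.5,-0.5; python3 - <<'E'
from h import *
g=snap('scene','s6')
cv2.imwrite('pics/s6c.png',cv2.resize(g['pixels'][110:250,180:320,::-1],(560,560),interpolation=cv2.INTER_CUBIC))
E
```

```text
t 26.6 at [492.  -94.8 137.5] yaw -0.5 open 0.58 grip 26.7 F [ 1.1 -0.7 -0.6]
492,-95.7,31.5,-0.5 turn total 0.01 | dp total [0.   0.02 2.65] n 3 per row [0.    0.008 0.884]
```

View pics/s6c.png

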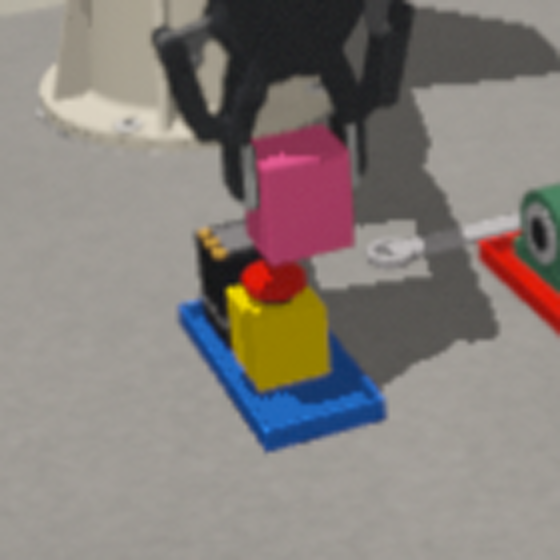

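```bash
python3 - <<'E'
from h import *
g=load('s6'); q=lambda x,y,z:onz(g,[(x/4+180,y/4+110)],z)[0].round(1)
print('foam front bottom',q(276,265,111),q(355,246,111),'top',q(259,170,171),q(349,148,171))
E
```

```text
foam front bottom [ 511.7 -115.6  111. ] [511.9 -69.4 111. ] top [ 516.4 -122.1  171. ] [513.6 -70.4 171. ]
```

>>> play_rows(
  rows=[
    {"dp":[0,0,0.5],"turn":[0,0,0],"fingers":1},
    {"dp":[0,0.01,0.5],"turn":[0,0,0],"fingers":1},
    {"dp":[0,0,0.3],"turn":[0,0,0],"fingers":1},
    {"dp":[0,0,0],"turn":[0,0,0],"fingers":1},
    {"dp":[0,0,0],"turn":[0,0,0],"fingers":1},
  ],
)

```text
clock: 27.08
eef_pos: [491.2, -95.4, 85.3]
tcp_rot: [-3.141, 0.001, -0.008]
contact_force: [0.5, -1.2, 0.1]
opening: 0.582
grasp_force: 26.7
```

>>> play_rows(
  rows=[
    {"dp":[0.03,0,0.3],"turn":[0,0,0],"fingers":1},
    {"dp":[0,0,0.3],"turn":[0,0,0],"fingers":1},
    {"dp":[0,0,0.2],"turn":[0,0,0],"fingers":1},
    {"dp":[0,0,0.15],"turn":[0,0,0],"fingers":1},
    {"dp":[0,0,0],"turn":[0,0,0],"fingers":1},
  ],
)

```text
clock: 27.5
eef_pos: [492.4, -95.5, 47.2]
tcp_rot: [-3.141, 0.001, -0.008]
contact_force: [-0.5, -0.4, -0.3]
opening: 0.581
grasp_force: 26.7
```

>>> play_rows(
  rows=[
    {"dp":[0,0,0.1],"turn":[0,0,0],"fingers":1},
    {"dp":[0,0,0.1],"turn":[0,0,0],"fingers":1},
    {"dp":[0,0,0.08],"turn":[0,0,0],"fingers":1},
    {"dp":[0,0,0],"turn":[0,0,0],"fingers":1},
    {"dp":[0,0,0],"turn":[0,0,0],"fingers":1},
  ],
)

```text
clock: 27.92
eef_pos: [492.6, -95.5, 36.4]
tcp_rot: [-3.142, 0.0, -0.009]
contact_force: [1.1, 0.5, -0.7]
opening: 0.583
grasp_force: 26.7
```

>>> play_rows(
  rows=[
    {"dp":[0,0,0.06],"turn":[0,0,0],"fingers":1},
    {"dp":[0,0,0.04],"turn":[0,0,0],"fingers":1},
    {"dp":[0,0,0],"turn":[0,0,0],"fingers":1},
    {"dp":[0,0,0],"turn":[0,0,0],"fingers":1},
  ],
)

```text
clock: 28.25
eef_pos: [492.6, -95.5, 32.4]
tcp_rot: [-3.142, 0.0, -0.009]
contact_force: [0.3, 0.1, -0.3]
opening: 0.583
grasp_force: 26.7
```

>>> play_rows(
  rows=[
    {"dp":[0,0,0.03],"turn":[0,0,0],"fingers":1},
    {"dp":[0,0,0],"turn":[0,0,0],"fingers":1},
    {"dp":[0,0,0],"turn":[0,0,0],"fingers":1},
  ],
)

```text
clock: 28.5
eef_pos: [492.8, -95.6, 31.5]
tcp_rot: [3.142, -0.0, -0.009]
contact_force: [-1.1, -0.2, 3.0]
opening: 0.582
grasp_force: 27.0
```

>>> play_rows(
  rows=[
    {"dp":[0,0,0],"turn":[0,0,0],"fingers":0.25},
    {"dp":[0,0,0],"turn":[0,0,0],"fingers":0.25},
    {"dp":[0,0,0],"turn":[0,0,0],"fingers":0.1},
    {"dp":[0,0,0],"turn":[0,0,0],"fingers":0},
    {"dp":[0,0,0],"turn":[0,0,0],"fingers":0},
  ],
)

```text
clock: 28.92
eef_pos: [492.6, -95.5, 31.2]
tcp_rot: [-3.142, 0.0, -0.009]
contact_force: [-0.2, 0.8, 1.3]
opening: 0.999
grasp_force: 0.0
```

>>> play_rows(
  rows=[
    {"dp":[0,0,-0.5],"turn":[0,0,0],"fingers":0},
    {"dp":[0,0,-0.9],"turn":[0,0,0],"fingers":0},
    {"dp":[0,0,-0.9],"turn":[0,0,0],"fingers":0},
    {"dp":[0,0,-0.9],"turn":[0,0,0],"fingers":0},
    {"dp":[0,0,-0.5],"turn":[0,0,0],"fingers":0},
  ],
)

```text
clock: 29.33
eef_pos: [494.0, -95.8, 183.0]
tcp_rot: [3.141, -0.004, -0.009]
contact_force: [1.3, -0.4, 0.1]
opening: 1.0
grasp_force: 0.0
```

>>> play_rows(
  rows=[
    {"dp":[0,0.9,0],"turn":[0,0,0],"fingers":0},
    {"dp":[0,0.9,0],"turn":[0,0,0],"fingers":0},
    {"dp":[0,0.9,0],"turn":[0,0,0],"fingers":0},
    {"dp":[0,0.9,0],"turn":[0,0,0],"fingers":0},
    {"dp":[0,0.9,0],"turn":[0,0,0],"fingers":0},
  ],
)

```text
clock: 29.75
eef_pos: [490.8, -277.1, 179.4]
tcp_rot: [3.142, -0.0, -0.008]
contact_force: [0.6, -0.3, -0.5]
opening: 1.001
grasp_force: 0.0
```

>>> play_rows(
  rows=[
    {"dp":[0,0.9,0],"turn":[0,0,0],"fingers":0},
    {"dp":[0,0.9,0],"turn":[0,0,0],"fingers":0},
    {"dp":[0,0.7,0],"turn":[0,0,0],"fingers":0},
    {"dp":[0,0.3,0],"turn":[0,0,0],"fingers":0},
    {"dp":[0,0,0],"turn":[0,0,0],"fingers":0},
  ],
)

```text
clock: 30.17
eef_pos: [489.8, -390.0, 179.0]
tcp_rot: [3.141, -0.0, -0.011]
contact_force: [-0.5, 0.2, -0.1]
opening: 0.998
grasp_force: 0.0
```

```bash
python3 plan.py; python3 - <<'E'
from h import *
f=snap('top','t7');g=snap('scene','s7')
cv2.imwrite('pics/end.png',np.hstack([cv2.resize(g['pixels'][140:240,200:360,::-1],(480,300),interpolation=cv2.INTER_CUBIC),cv2.resize(f['pixels'][215:315,250:400,::-1],None,fx=2,fy=3)[:300,:300]]))
E
```

```text
t 30.2 at [ 489.8 -390.   179. ] yaw -0.6 open 1.0 grip 0.0 F [-0.5  0.2 -0.1]
```

View pics/end.png

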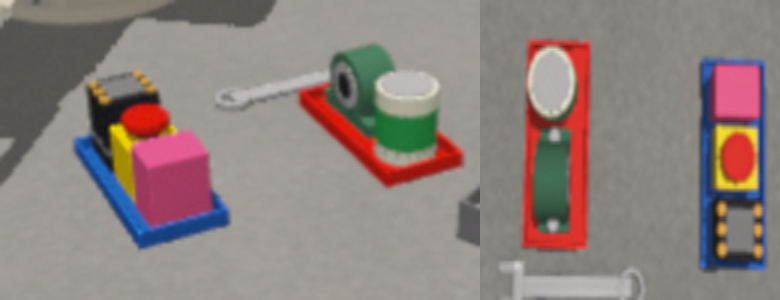

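Both views show all five parts upright inside their trays: bearing and tin in red, and contactor, e-stop and foam in line in blue (right panel, x≈735). The gripper is clear of everything, so I'm handing it in.

```bash
python3 -c "
from rig import r
print(r.sign_off())"
```

```text
the job is handed in; nothing more can be done
None
```

I handed the job in at about 30 s: bearing and tin stand in the red tray, contactor, e-stop box and then the pink foam in the blue tray, and I left the tape alone; sign-off returned no verdict.

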